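# Background and batch dose-rate check of a syringe tray

### The arm

A 6-joint arm with a two-finger parallel gripper is mounted at the origin on a cart in front of the work surface, level with it; the furniture and walls round the work are solid. World frame = base frame: x ahead of the robot, y to its left, z up, the work surface at z = 0. Lengths are in m, angles in rad, forces in N, time in s.
With the tool pointing down it reaches from about 0.275 to 0.75 m from the base axis. Payload 10.2 kg.
Tool frame: the origin (TCP) lies between the finger pads; the fingertips stand 25 mm ahead of it and the grasp point (between the pads) lies 6 mm ahead of it; z points along the fingers, x is the direction in which the jaws open and shut, and the axes are right-handed (so a half turn about z gives the same grasp; the last joint's range is limited). The gripper opens to 85 mm and grips with 20 to 120 N. Pads are 22 mm wide; open, the fingers measure 114 mm over their backs; the gripper's body (76 mm by 85 mm) begins 54 mm behind the grasp point. The pads swing forward as they close: fully open they stand 13 mm farther back than shut.
Start: joints at [-1.553, 0.313, 1.498, -0, 1.331, -0.223], TCP at [0.125, -0.51, 0.256] pointing down, gripper open.
Joint ranges: [-2.94, 2.94], [-0.97, 2.17], [0.19, 2.56], [-1.23, 4.37], [0.02, 3.11], [-2.88, 2.88]. Speed limits (rad/s): [2.39, 2.39, 3.01, 3.14, 3.14, 3.14].

### API

Orientations are given as a 3x3 rotation matrix whose columns are the frame's x, y, z axes.
In Python, from cell import readout, optics, bot, nets gives the robot as it stands.
- The arm moves only by the tool servo_tool, never from a script. Its argument "series" is one flat list of numbers, 7 for each row, row after row: the shift along the tool's x, y, z in mm, then the turn, a rotation vector about the tool's x, y, z in rad, then the gripper's target within -1 to 1 (shut at 1, half-way at 0, fully open at -1). In form: [tx, ty, tz, rx, ry, rz, claw, tx, ty, tz, rx, ry, rz, claw, ...]. A call has 1 to 20 rows; each row is the pose to reach, as a shift and turn from the pose commanded when the call began, along the tool's axes at that moment; what a row does not reach only later rows make up. A row lasts 1/10 s, in which the tool goes at most 50 mm and 8.59 degrees, less where a joint would pass 70% of its speed; a pose out of reach is approached as far as the arm can. A call with a gripper value outside its range is refused whole. The fingers move at their own pace and stop on an object; "squeeze" is the grip in N (left out, the last holds). Time passes only in rows, so rows that repeat a pose let the fingers close. It gives the time, the measured TCP pose, the force and the opening at its end, in the units of the state.
- readout.get_obs(): the state, without advancing time (a new reading comes with each control period).
- optics.grab_frame(name): name is "scene" or "top"; returns a dict with "color" (480x640x3 uint8, red, green, blue), "z_map" (480x640 float32, m along the optical axis (not along the pixel's ray), 0 where there is no reading), "mtx" (3x3 intrinsics, pixels), "k1" (the pictures are not rectified: a ray, as slopes to the right and down, at radius r is drawn at 1 + k1 r^2 times it, then the intrinsics apply), "R" (3x3) and "t" (3): a world point X has camera coordinates R X + t. Camera axes: x right, y down, z forward; pixel columns grow to the right and rows downward; lengths in m; the calibration is good to about 2 mm. A picture is of the moment at which its call begins.
- bot.finish_job(): hands the job in, once; it reports no verdict.
Trained networks look in the newest picture that a camera, given by its name, has taken for a name from the list of things; names that differ only in an ending like _2 or _b are one class to them, and where a whole thing is asked for, a point or a joint stands for the part that bears it (a point fixed in the world has none). Each returns a list of dicts, best first, with "p" (0 to 1); they miss things now and then, are a little off and sometimes report something else, mostly with a low value. They report only what shows in the picture. A call takes as long as a camera call.
- nets.recognise(name, camera): "location" ([column, row] in pixels, amid what is visible of it).
The state is a dict: "t": time; "joint_positions": joint angles; "dq": joint speeds; "joint_efforts": joint torques, N m; "eef_pos": TCP position; "orientation": TCP orientation; "force": force on the tool from outside, world axes, zero at the start; "wrist_torque": the same for the moment, N m; "width": opening from 0.0 (shut) to 1.0 (fully open).
Only numpy, scipy, OpenCV 4.12 (cv2) and the standard library are available. Lean on these libraries where they do the work, as an engineer would, in place of code of your own. Each camera call takes 0.05 s, during which the arm holds its last target.

### The job

Take a background reading with the tray still empty: pull the meter's sprung slide out until its pointer is on the right line, hold it steady there for six seconds, then let it go fully home; the right line is the one-dot line if the closed insert stands in the gap between tray and rail, and the two-dot line if the forked one does. Then lay every syringe flat in a lane of the tray with all the needle caps towards the meter, and take the reading again in the same way, letting the slide go home afterwards and leaving everything else where it stands.

Things in the scene. Friction and masses are not known exactly. Their poses are not given: they have to be found in the camera images.
- stand: Dose-rate check stand, fixed to the worktop (position and yaw vary). From its -y to its +y end: a white open syringe tray (176 mm in x, 170 mm in y), a 45 mm gap for an insert, an aluminium rail bed (156 x 236 mm, 6 mm thick) with a sprung slide carrying a survey meter. Origin on the worktop, z up; +y is the direction in which the slide is pulled, away from the tray.
- tray_mid (a point): Middle of the tray floor (6 mm above the worktop), axes as stand. Four lanes along y, 37 mm clear, centred at x = -63, -21, +21, +63 mm. End walls (inner faces at y = +/-80 mm) and 5 mm dividers and side walls rise 16 mm above the floor; dividers and side walls stand only in the last 38 mm at each end, so the middle 90 mm is flat and open for fingers.
- insert_place (a point): Middle of the gap between tray and rail, on the worktop; one of the two inserts stands here.
- closed_insert: Closed insert: dark steel plate 90 mm wide (x), 14 mm thick, 72 mm tall, solid right across, on a 100 x 24 mm foot; fixed. Origin under its centre. It stands either on insert_place or parked behind the rail (then the forked insert is in the gap).
- forked_insert: Forked insert: same outline as the closed insert but with a 54 mm wide notch open at the top (a U shape, bottom of the notch 22 mm up); fixed. Origin under its centre. Stands either on insert_place or parked behind the rail.
- slide (a joint): Travel of the sprung slide along the stand's +y, m: 0 home beside the gap, 0.045 pointer on the one-dot line, 0.090 on the two-dot line, stop at 0.107. A spring pulls it home (3 N at home, 7.5 N at the second line); released, it runs home by itself in about a second. It carries a yellow survey meter 120 mm long (y), 66 mm wide, its dial 78 mm above the worktop.
- pointer (a point): Steel pointer at the slide's tray end, over the white scale strip on the robot's side of the rail; moves with the slide. The strip bears black lines: the home line, the line with one dot 45 mm on, the line with two dots 90 mm on.
- pull_grip (a point): Centre of the top of the slide's pull grip: a black upright bar, 24 mm in x, 12 mm in y (the pull direction), from 22 to 86 mm above the worktop, on the robot's side of the meter (19 mm clear of it). Can be taken from above with the fingers closing along y. Moves with the slide; axes as stand.
- syringe_a: Capped syringe lying on its side, 129 mm long, about 15 g. Its long axis is its own y: the thin needle cap (about 8 mm thick, from y = -64 to -30 mm) points to -y, the plunger to +y (+64 mm). Barrel from y = -15 to +37 mm, solid 15 mm wide and 16 mm high (26 mm over the flange; the solid part reaches to y = +74). Origin under the axis at mid-length. May be absent.
- syringe_a_cap (a point): Point on the axis of syringe_a in the needle cap, y = -55 mm from its origin, 8 mm above its underside.
- syringe_a_end (a point): Point on the axis of syringe_a in the plunger, y = +55 mm from its origin, 8 mm above its underside.
- syringe_b: Capped syringe lying on its side, 129 mm long, about 15 g. Its long axis is its own y: the thin needle cap (about 8 mm thick, from y = -64 to -30 mm) points to -y, the plunger to +y (+64 mm). Barrel from y = -15 to +37 mm, solid 15 mm wide and 16 mm high (26 mm over the flange; the solid part reaches to y = +74). Origin under the axis at mid-length. May be absent.
- syringe_b_cap (a point): Point on the axis of syringe_b in the needle cap, y = -55 mm from its origin, 8 mm above its underside.
- syringe_b_end (a point): Point on the axis of syringe_b in the plunger, y = +55 mm from its origin, 8 mm above its underside.
- syringe_c: Capped syringe lying on its side, 129 mm long, about 15 g. Its long axis is its own y: the thin needle cap (about 8 mm thick, from y = -64 to -30 mm) points to -y, the plunger to +y (+64 mm). Barrel from y = -15 to +37 mm, solid 15 mm wide and 16 mm high (26 mm over the flange; the solid part reaches to y = +74). Origin under the axis at mid-length. May be absent.
- syringe_c_cap (a point): Point on the axis of syringe_c in the needle cap, y = -55 mm from its origin, 8 mm above its underside.
- syringe_c_end (a point): Point on the axis of syringe_c in the plunger, y = +55 mm from its origin, 8 mm above its underside.
- syringe_d: Capped syringe lying on its side, 129 mm long, about 15 g. Its long axis is its own y: the thin needle cap (about 8 mm thick, from y = -64 to -30 mm) points to -y, the plunger to +y (+64 mm). Barrel from y = -15 to +37 mm, solid 15 mm wide and 16 mm high (26 mm over the flange; the solid part reaches to y = +74). Origin under the axis at mid-length. May be absent.
- syringe_d_cap (a point): Point on the axis of syringe_d in the needle cap, y = -55 mm from its origin, 8 mm above its underside.
- syringe_d_end (a point): Point on the axis of syringe_d in the plunger, y = +55 mm from its origin, 8 mm above its underside.
- lead_pot_small: Grey lead pot, 46 mm across, 84 mm tall, bystander; origin under its centre.
- badge: Blue dosimeter badge 52 x 36 x 9 mm lying flat near the front edge, bystander; origin under its centre.
- dropper: Brown dropper bottle 33 mm across, 102 mm tall, bystander; origin under its centre.

How it is judged:
By the outcome, as a careful person would: the job done as asked, in the order asked, and still so for the second after the job is handed in, with the robot touching nothing.
Of syringe_a, syringe_b, syringe_c, syringe_d only 3 to 4 are there at a start; the rules pass over those that are not, and their reading is None.
At some moment in a run one of syringe_a, syringe_b, syringe_c, syringe_d may be knocked a few centimetres aside while the robot is not near it.
Once in a run the grip may slacken for a moment while it holds something.
It also fails if it takes over 208 s, if anything falls off the work surface, if the arm or the gripper's body presses on something with over 40 N, if the wrist force passes 120 N, or if a joint passes its speed limit or range.

## Working session

There is one attempt and no reset: what is moved stays moved. The work goes in short steps, Python scripts to look and compute and a tool call to move; the robot and the scene stay as the last step left them, time stands still between calls to the robot, and variables do not carry over. Pictures are saved under pics/ and viewed, and the job is handed in when it is done.

Besides the shell and the picture viewer there is one more tool, called after "Call:" as name(argument=value, ...), one argument or row to a line, values as JSON. servo_tool: Moves the arm, as the interface text tells. Its arguments: {"type":"object","properties":{"series":{"type":"array"},"squeeze":{"type":"number"}},"required":["series"]}

```bash
ls; mkdir -p pics; cat > h.py <<'E'
import numpy as np, cv2
from cell import readout, optics, bot, nets
def grab(n,save=None):
    f=optics.grab_frame(n)
    if save: cv2.imwrite('pics/'+save,cv2.cvtColor(f['color'],cv2.COLOR_RGB2BGR))
    return f
def ray(f,u,v):
    K=f['mtx']; d=np.array([(u-K[0,2])/K[0,0],(v-K[1,2])/K[1,1]]); s=d.copy()
    for _ in range(30): s=d/(1+f['k1']*(s@s))
    return np.array([s[0],s[1],1.])
def at_z(f,u,v,z):
    r=ray(f,u,v); R=np.array(f['R']);t=np.array(f['t']); C=-R.T@t; d=R.T@r
    return C+d*(z-C[2])/d[2]
def at_d(f,u,v):
    z=f['z_map'][int(round(v)),int(round(u))]
    return np.array(f['R']).T@(ray(f,u,v)*z-np.array(f['t']))
def proj(f,X):
    c=np.array(f['R'])@np.array(X)+np.array(f['t']); s=c[:2]/c[2]; s=s*(1+f['k1']*(s@s)); K=f['mtx']
    return np.array([K[0,0]*s[0]+K[0,2],K[1,1]*s[1]+K[1,2]])
E
python3 - <<'E'
from h import *
for n in ['scene','top']:
    f=grab(n,n+'0.png'); R=np.array(f['R']); print(n,f['mtx'],f['k1'],R.round(3),-R.T@f['t'])
print(readout.get_obs())
for n in ['stand','tray_mid','closed_insert','forked_insert','pull_grip','pointer','syringe_a','syringe_a_cap','syringe_a_end','lead_pot_small','badge','dropper']:
    for c in ['scene','top']:
        print(n,c,[(np.round(d['location']).tolist(),round(d['p'],2)) for d in nets.recognise(n,c)])
print(readout.get_obs()['t'])
E
```

```text
pics
scene [[562.95588363   0.         315.65565494]
 [  0.         562.95588363 229.15496077]
 [  0.           0.           1.        ]] -0.10646583406541638 [[ 0.608 -0.794 -0.002]
 [-0.457 -0.347 -0.819]
 [ 0.65   0.499 -0.574]] [-0.50167541 -0.82185679  1.00529929]
top [[549.25486186   0.         321.79675797]
 [  0.         549.25486186 244.17261746]
 [  0.           0.           1.        ]] -0.06107975969560656 [[-0.03  -1.    -0.011]
 [-0.987  0.031 -0.158]
 [ 0.158  0.006 -0.987]] [ 3.15911293e-01 -7.63914689e-04  1.37320399e+00]
{'t': 0.1, 'joint_positions': array([-1.55341650e+00,  3.13339260e-01,  1.49836546e+00,  2.10272823e-06,
        1.33097125e+00, -2.23371061e-01]), 'dq': array([-1.41422983e-03, -2.95326137e-03, -8.81669730e-04,  2.77338273e-03,
       -1.26536704e-05,  5.94224283e-04]), 'joint_efforts': array([ 2.93162040e-03, -4.12901402e+01, -2.60141283e+01, -1.53627939e-04,
        2.99533815e-03,  2.25453482e-05]), 'eef_pos': array([ 0.12517661, -0.50965332,  0.25581868]), 'orientation': array([[ 2.38431426e-01, -9.71159336e-01, -1.67846112e-05],
       [-9.711
[... 639 characters left out ...]
82)]
pointer scene [([303.0, 233.0], 0.91)]
pointer top [([313.0, 227.0], 0.77)]
syringe_a scene [([196.0, 219.0], 0.69), ([330.0, 294.0], 0.48)]
syringe_a top [([395.0, 297.0], 0.77), ([283.0, 295.0], 0.69), ([479.0, 266.0], 0.52), ([173.0, 282.0], 0.48)]
syringe_a_cap scene []
syringe_a_cap top [([475.0, 265.0], 0.53), ([339.0, 299.0], 0.41)]
syringe_a_end scene []
syringe_a_end top [([334.0, 299.0], 0.58), ([473.0, 268.0], 0.47)]
lead_pot_small scene [([218.0, 188.0], 0.61)]
lead_pot_small top [([473.0, 266.0], 0.65), ([161.0, 224.0], 0.6)]
badge scene [([284.0, 275.0], 0.76)]
badge top [([337.0, 298.0], 0.6)]
dropper scene [([456.0, 281.0], 0.59)]
dropper top [([493.0, 200.0], 0.74)]
1.3
```

View pics/top0.png

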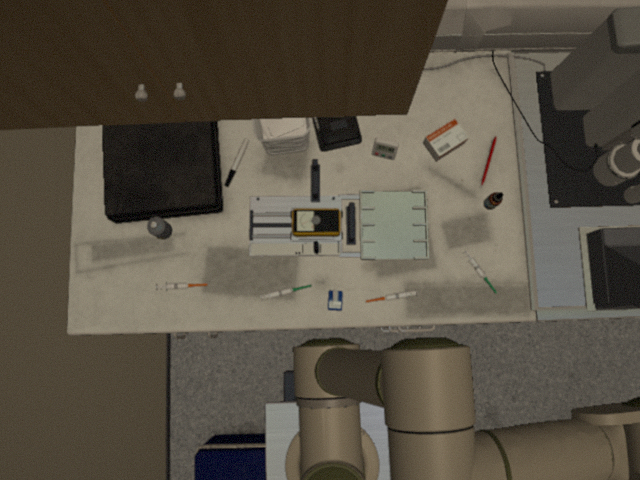

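View pics/scene0.png

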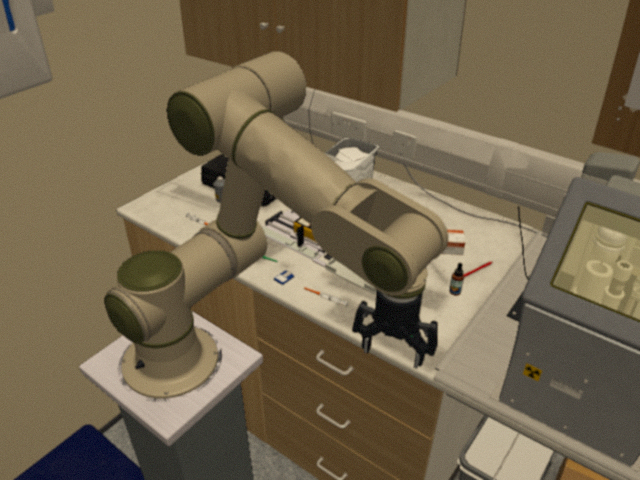

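```bash
python3 - <<'E'
import cv2
a=cv2.imread('pics/top0.png')
cv2.imwrite('pics/z1.png',cv2.resize(a[150:270,240:440],None,fx=4,fy=4,interpolation=cv2.INTER_CUBIC))
b=cv2.imread('pics/top0.png')[250:310,150:350]; c=a[240:310,350:510]
cv2.imwrite('pics/z2.png',cv2.resize(b,None,fx=4,fy=4,interpolation=cv2.INTER_CUBIC))
cv2.imwrite('pics/z3.png',cv2.resize(c,None,fx=5,fy=5,interpolation=cv2.INTER_CUBIC))
E
```

```text
(no output)
```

View pics/z1.png

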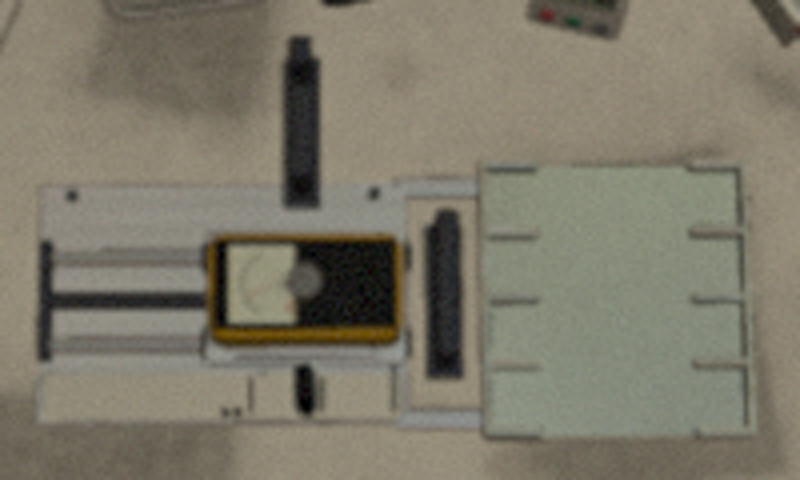

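View pics/z2.png

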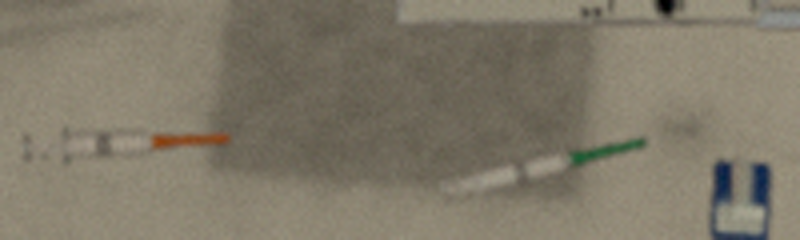

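View pics/z3.png

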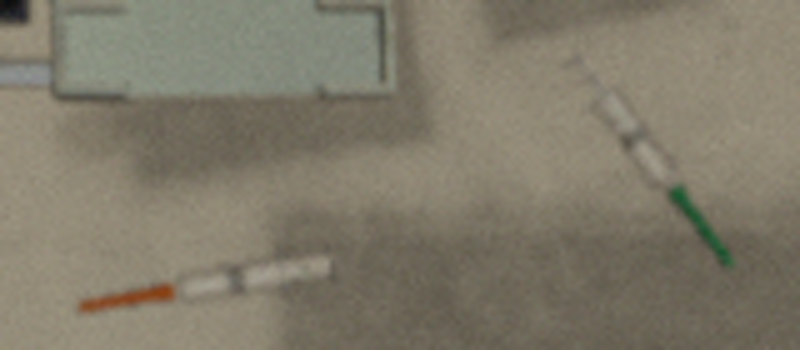

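```bash
python3 - <<'E'
from h import *
f=grab('top')
np.set_printoptions(linewidth=200,suppress=True)
def hm(u0,u1,v0,v1,s=1):
    for v in range(v0,v1,s):
        print(v,[int(round(1000*at_d(f,u,v)[2])) for u in range(u0,u1,s)])
print('gap');hm(342,362,200,248,2)
print('park');hm(306,326,156,206,2)
for n,p in dict(tl=(361,191),tr=(426,192),bl=(361,259),br=(428,258.5)).items(): print(n,at_z(f,*p,0.022).round(4))
# scale strip/ rail corners
for n,p in dict(railTL=(249.5,196.5),railBL=(249.5,255.5)).items(): print(n,at_z(f,*p,0.006).round(4))
print('grip',at_d(f,316,245),at_d(f,316,250))
E
```

```text
gap
200 [-1, 1, -4, 0, 0, 5, 1, -3, -2, 18]
202 [0, 3, -3, 3, 69, 69, -6, -1, -5, 22]
204 [1, 0, -3, 2, 72, 74, -2, -3, -5, 19]
206 [2, -1, 8, 61, 68, 73, 11, -3, 1, 18]
208 [0, 1, 6, 57, 70, 71, 8, 0, -6, 19]
210 [-4, -1, 9, 52, 67, 73, 10, 2, 1, 25]
212 [1, 2, 9, 51, 70, 74, 68, 0, 0, 22]
214 [1, -6, 6, 54, 71, 68, 67, -2, -1, 27]
216 [3, 3, 6, 49, 72, 73, 68, -2, -2, 19]
218 [5, 0, 8, 49, 74, 70, 66, -2, 2, 20]
220 [0, -1, 10, 47, 67, 72, 75, 0, -4, 25]
222 [3, -2, 9, 43, 72, 72, 69, 4, 0, 17]
224 [3, -5, 9, 46, 70, 71, 69, -2, -6, 21]
226 [-11, -2, 6, 48, 72, 68, 66, 0, -2, 22]
228 [1373, -1, 12, 44, 73, 73, 72, 0, -1, 20]
230 [-3, 4, 13, 38, 67, 67, 68, -1, -8, 25]
232 [0, -4, 8, 41, 69, 69, 72, 2, -1, 22]
234 [16, -1, 5, 40, 71, 73, 71, -2, 2, 23]
236 [17, -6, 11, 32, 71, 70, 64, -1, -1, 23]
238 [16, -3, 9, 35, 74, 71, 68, -2, -4, 25]
240 [0, 1, 6, 27, 43, 49, 6, -5, 2, 20]
242 [1, 0, 11, 11, 11, 12, 7, -4, 0, 26]
244 [-3, -5, 10, 7, 8, 7, 12, 0, -1, 18]
246 [-2, -3, 1, -5, -1, -4, -3, 1, -1, 25]
park
156 [-3, 0, -1, 3, -1, -1, -5, -4, -4, 3]
158 [0, 3, 0, -6, -4, 1, 1, 2, -1, 
[... 513 characters left out ...]
, 5]
184 [-1, -5, 1, 19, 18, 21, 7, -1, 0, 1]
186 [-7, -1, 1, 19, 21, 18, 11, -3, -3, -1]
188 [0, -1, -1, 73, 70, 71, 6, 1, 1373, -5]
190 [1, -1, -4, 71, 69, 73, 5, 1373, 0, -8]
192 [-3, 0, 0, 74, 68, 72, 10, -1, -2, -1]
194 [1, -5, -2, 63, 66, 63, 12, 2, 2, -2]
196 [10, 2, 1, 42, 46, 50, 9, 3, 5, 2]
198 [5, 4, 7, 12, 30, 28, 11, 7, 2, 0]
200 [2, 8, 3, 11, 10, 2, 12, 7, 8, 5]
202 [1, 7, 4, 9, 7, 4, 2, 0, 3, 10]
204 [7, 9, 7, 7, 6, 3, 3, 6, 7, 9]
tl [ 0.6649 -0.0954  0.022 ]
tr [ 0.6572 -0.2598  0.022 ]
bl [ 0.4916 -0.0883  0.022 ]
br [ 0.4876 -0.2546  0.022 ]
railTL [0.6639 0.1895 0.006 ]
railBL [0.5112 0.1908 0.006 ]
grip [0.52078624 0.02128529 0.08119117] [0.50865917 0.02160994 0.08180657]
```

```bash
python3 - <<'E'
from h import *
np.set_printoptions(suppress=True,precision=4)
f=grab('top'); c=f['color'].astype(int)
m=((c[...,1]-c[...,0]>3)).astype(np.uint8); m[:,:340]=0;m[:,445:]=0;m[:180]=0;m[270:]=0
m=cv2.morphologyEx(cv2.medianBlur(m*255,5),cv2.MORPH_CLOSE,np.ones((7,7)))
n,l,s,_=cv2.connectedComponentsWithStats(m); k=1+np.argmax(s[1:,4]); print(s[k])
v,u=np.where(l==k); P=np.array([at_z(f,a,b,0.012)[:2] for a,b in zip(u,v)],np.float32)
r=cv2.minAreaRect(P*1000); print(r)
# bar top
pts=[]
for v in range(235,262):
  for u in range(306,326):
    if f['z_map'][v,u]>0:
      X=at_d(f,u,v)
      if .06<X[2]<.1: pts.append([u,v,*X])
pts=np.array(pts); print(len(pts)); print(pts[:,:2].min(0),pts[:,:2].max(0)); 
b=pts[pts[:,3]*0+pts[:,4]>0.076]; print(b[:,2:].mean(0),b[:,2:].min(0),b[:,2:].max(0),len(b))
t=pts[(pts[:,2]<.54)&(pts[:,4]>.077)];print(t[:,2:].mean(0),t[:,2:].min(0),t[:,2:].max(0),len(t))
a=cv2.cvtColor(f['color'],cv2.COLOR_RGB2BGR)
cv2.imwrite('pics/z4.png',cv2.resize(a[215:265,240:370],None,fx=6,fy=6,interpolation=cv2.INTER_CUBIC))
E
```

```text
[ 362  192   65   67 3922]
((577.3568725585938, -174.6805419921875), (158.34396362304688, 170.43077087402344), 89.19930267333984)
53
[313. 241.] [317. 251.]
[0.5191 0.0234 0.083 ] [0.507  0.0186 0.0768] [0.5311 0.0286 0.0881] 49
[0.5194 0.0235 0.0831] [0.5085 0.0186 0.0779] [0.5311 0.0286 0.0881] 48
```

View pics/z4.png

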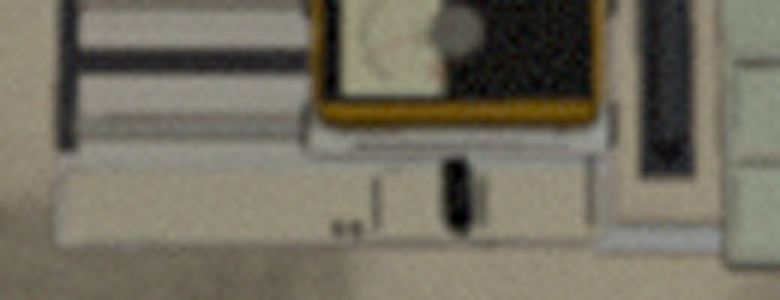

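```bash
cat >> h.py <<'E'
from scipy.spatial.transform import Rotation as Rn
YAW=np.radians(-2.0)
def down(yaw): # tool x axis at world yaw, z down
    x=np.array([np.cos(yaw),np.sin(yaw),0]); z=np.array([0,0,-1.]); return np.c_[x,np.cross(z,x),z]
def move(pos,yaw,ref=None):
    """shift (mm, tool axes) and rotvec from measured pose"""
    s=readout.get_obs(); R=s['orientation']; p=s['eef_pos']
    d=R.T@(np.array(pos)-p)*1000; rv=Rn.from_matrix(R.T@down(yaw)).as_rotvec()
    return np.round(d,1).tolist(),np.round(rv,4).tolist()
E
python3 - <<'E'
from h import *
np.set_printoptions(suppress=True,precision=4)
f=grab('top')
for p in [(250,255.5),(339.2,255.8),(338.3,247),(320.3,247),(302.8,247)]: print(p,at_z(f,*p,0.007))
# fine vertical edge profile of strip bottom & tray bottom
g=f['color'].astype(float).sum(2)
for u0,u1,v0,v1,z in [(252,262,250,262,.006),(275,290,250,262,.006),(325,335,250,262,.006),(362,370,252,266,.022),(372,400,252,266,.012),(418,426,252,266,.022)]:
    pr=g[v0:v1,u0:u1].mean(1); print(u0,pr.round(0))
print(move((0.519,0.0235,0.20),np.radians(-92)))
E
```

```text
(250, 255.5) [0.511  0.1894 0.007 ]
(339.2, 255.8) [ 0.5033 -0.0349  0.007 ]
(338.3, 247) [ 0.5257 -0.0334  0.007 ]
(320.3, 247) [0.5271 0.0119 0.007 ]
(302.8, 247) [0.5285 0.0559 0.007 ]
252 [403. 403. 408. 403. 394. 357. 309. 293. 296. 297. 303. 310.]
275 [405. 409. 410. 412. 391. 345. 304. 297. 299. 294. 288. 285.]
325 [414. 421. 421. 414. 382. 341. 369. 402. 403. 403. 406. 404.]
362 [407. 411. 408. 409. 400. 382. 328. 242. 309. 370. 368. 358. 353. 355.]
372 [403. 405. 405. 404. 403. 404. 381. 331. 299. 303. 305. 305. 303. 304.]
418 [391. 389. 390. 390. 390. 391. 348. 281. 311. 319. 316. 317. 314. 307.]
([-424.1, -509.7, 56.3], [0.0, -0.0, 0.2757])
```

Call:
servo_tool(
  series=[-424,-510,56,0,0,0.276,0,-424,-510,56,0,0,0.276,0,-424,-510,56,0,0,0.276,0,-424,-510,56,0,0,0.276,0,-424,-510,56,0,0,0.276,0,-424,-510,56,0,0,0.276,0,-424,-510,56,0,0,0.276,0,-424,-510,56,0,0,0.276,0,-424,-510,56,0,0,0.276,0,-424,-510,56,0,0,0.276,0,-424,-510,56,0,0,0.276,0,-424,-510,56,0,0,0.276,0,-424,-510,56,0,0,0.276,0,-424,-510,56,0,0,0.276,0,-424,-510,56,0,0,0.276,0,-424,-510,56,0,0,0.276,0,-424,-510,56,0,0,0.276,0],
)

```text
t: 3.15
eef_pos: [0.5189, 0.0223, 0.2006]
orientation: [[-0.037, -0.999, 0.0], [-0.999, 0.037, -0.0], [0.0, -0.0, -1.0]]
force: [-0.3, -0.8, 0.4]
width: 0.498
```

```bash
python3 - <<'E'
from h import *
f=grab('top','t1.png'); grab('scene','s1.png')
s=readout.get_obs(); print(s['t'],s['eef_pos'],s['joint_positions'],s['width'],s['force'])
print(move((0.519,0.0235,0.076),np.radians(-92)))
E
```

```text
3.25 [0.51902831 0.02240423 0.20062795] [-1.82596362e-01  3.51129869e-01  1.59638074e+00 -9.95267247e-05
  1.19369950e+00  1.42520122e+00] 0.49805104083142754 [ 0.01117824 -0.22479516  0.01202437]
([-1.1, 0.1, 124.6], [-0.0004, -0.0001, -0.0021])
```

View pics/t1.png

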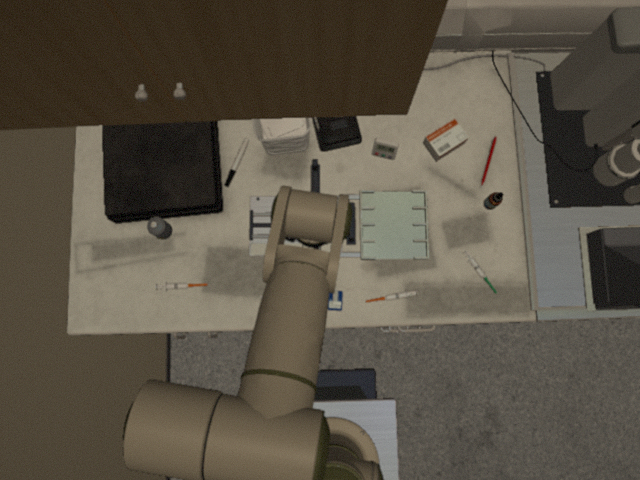

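View pics/s1.png

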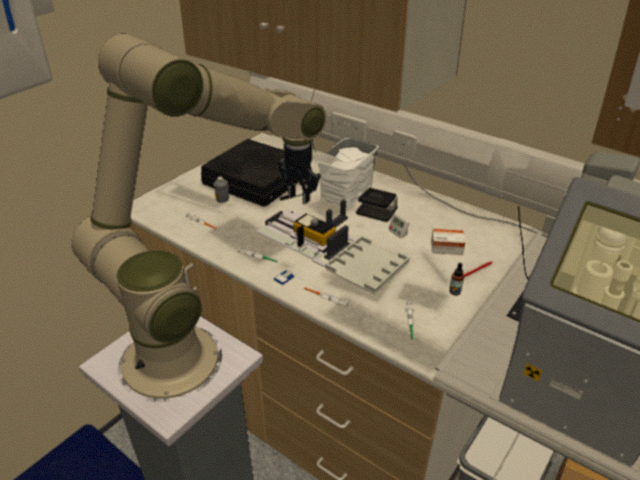

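```bash
python3 - <<'E'
from h import *
np.set_printoptions(suppress=True,precision=4)
f=grab('scene')
a=cv2.cvtColor(f['color'],cv2.COLOR_RGB2BGR)
cv2.imwrite('pics/z5.png',cv2.resize(a[205:275,255:355],None,fx=8,fy=8,interpolation=cv2.INTER_CUBIC))
ft=f
pts=[]
for v in range(220,255):
  for u in range(285,312):
    if f['z_map'][v,u]>0:
      X=at_d(f,u,v)
      if .025<X[2]<.1 and X[0]<.54 and abs(X[1]-.0235)<.03: pts.append([u,v,*X])
pts=np.array(pts); print(len(pts)); print(pts[:,2:].min(0),pts[:,2:].max(0),np.percentile(pts[:,2:],[5,95],axis=0))
for x in [.507,.531]:
  for y in [.0175,.0295]: print(x,y,proj(f,(x,y,.086)))
E
```

```text
131
[0.5028 0.0108 0.0257] [0.5341 0.0283 0.0878] [[0.5076 0.0124 0.0291]
 [0.5297 0.024  0.0836]]
0.507 0.0175 [297.4511 229.2975]
0.507 0.0295 [294.1822 227.837 ]
0.531 0.0175 [302.7028 225.4791]
0.531 0.0295 [299.4455 224.0468]
```

View pics/z5.png

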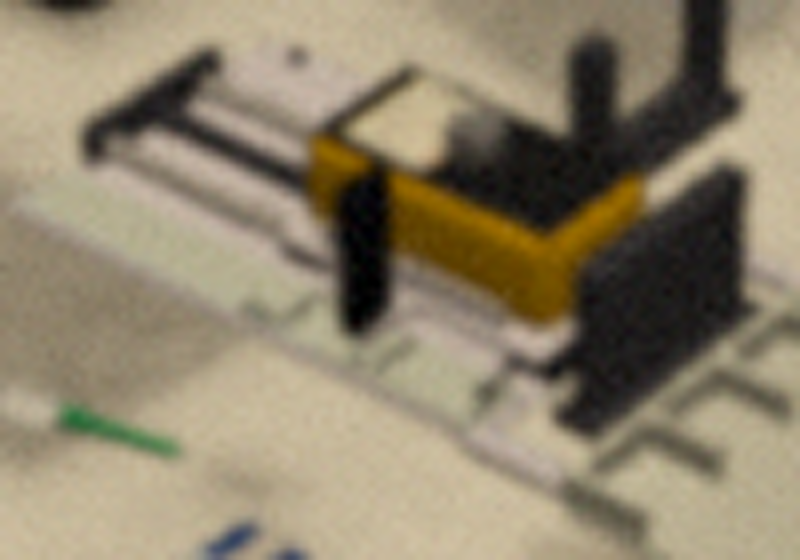

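Call:
servo_tool(
  series=[0,0,40,0,0,0,0,0,0,80,0,0,0,0,0,0,110,0,0,0,0,0,0,125,0,0,0,0,0,0,125,0,0,0,0.3,0,0,125,0,0,0,0.5,0,0,125,0,0,0,0.62,0,0,125,0,0,0,0.62,0,0,125,0,0,0,0.62],
  squeeze=30,
)

```text
t: 4.2
eef_pos: [0.5197, 0.0235, 0.076]
orientation: [[-0.035, -0.999, 0.001], [-0.999, 0.035, -0.0], [0.0, -0.001, -1.0]]
force: [-1.2, -0.1, 0.3]
width: 0.189
```

```bash
python3 - <<'E'
from h import *
f=grab('scene')
s=readout.get_obs(); print(s['t'],s['eef_pos'],s['width'],s['force'])
a=cv2.cvtColor(f['color'],cv2.COLOR_RGB2BGR)
cv2.imwrite('pics/z6.png',cv2.resize(a[205:275,255:355],None,fx=8,fy=8,interpolation=cv2.INTER_CUBIC))
E
```

```text
4.25 [0.51955472 0.02350787 0.07583017] 0.19030874575256848 [-0.76437411  0.11446126  0.58188899]
```

View pics/z6.png

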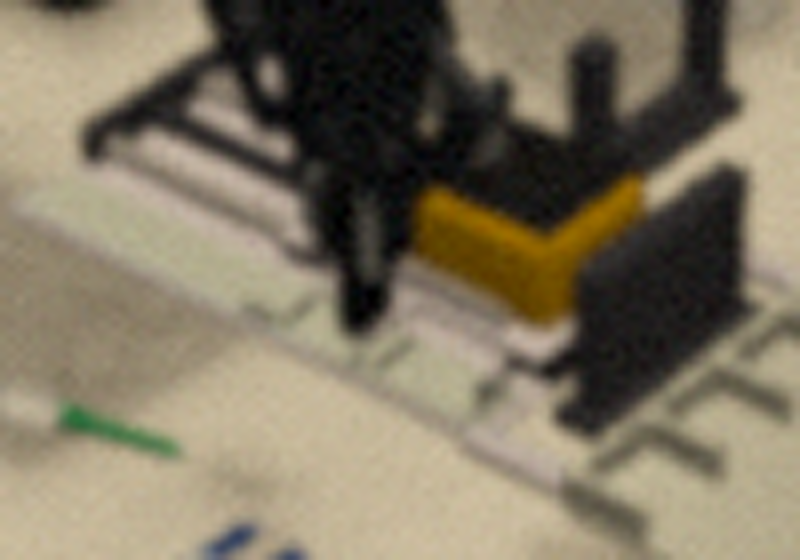

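Call:
servo_tool(
  series=[-0.5,0,0,0,0,0,0.62,-1,0,0,0,0,0,0.62,-1,0,0,0,0,0,0.62],
)

```text
t: 4.55
eef_pos: [0.5194, 0.0246, 0.0753]
orientation: [[-0.035, -0.999, 0.0], [-0.999, 0.035, 0.0], [-0.0, -0.0, -1.0]]
force: [0.8, -0.3, -0.9]
width: 0.19
```

Call:
servo_tool(
  series=[-0.5,0,0,0,0,0,0.62,-1,0,0,0,0,0,0.62,-1,0,0,0,0,0,0.62],
)

```text
t: 4.85
eef_pos: [0.5194, 0.0253, 0.0753]
orientation: [[-0.035, -0.999, -0.0], [-0.999, 0.035, -0.0], [0.0, 0.0, -1.0]]
force: [-0.6, -2.4, 0.4]
width: 0.19
```

Call:
servo_tool(
  series=[-0.5,0,0,0,0,0,0.62,-1,0,0,0,0,0,0.62,-1,0,0,0,0,0,0.62],
)

```text
t: 5.15
eef_pos: [0.5194, 0.0266, 0.0753]
orientation: [[-0.035, -0.999, -0.0], [-0.999, 0.035, -0.0], [0.0, 0.0, -1.0]]
force: [-0.8, -3.1, 1.3]
width: 0.189
```

Call:
servo_tool(
  series=[-0.5,0,0,0,0,0,0.62,-1,0,0,0,0,0,0.62,-1,0,0,0,0,0,0.62],
)

```text
t: 5.45
eef_pos: [0.5195, 0.0276, 0.0753]
orientation: [[-0.035, -0.999, 0.0], [-0.999, 0.035, 0.0], [-0.0, -0.0, -1.0]]
force: [-1.4, -2.4, 0.4]
width: 0.192
```

Call:
servo_tool(
  series=[-4,0,0,0,0,0,0.62,-8,0,0,0,0,0,0.62,-13,0,0,0,0,0,0.62,-18,0,0,0,0,0,0.62,-23,0,0,0,0,0,0.62,-28,0,0,0,0,0,0.62,-33,0,0,0,0,0,0.62,-37,0,0,0,0,0,0.62,-40,0,0,0,0,0,0.62,-41.5,0,0,0,0,0,0.62,-42.2,0,0,0,0,0,0.62,-42.2,0,0,0,0,0,0.62],
)

```text
t: 6.65
eef_pos: [0.5206, 0.0701, 0.0753]
orientation: [[-0.035, -0.999, -0.001], [-0.999, 0.035, -0.0], [0.0, 0.001, -1.0]]
force: [-3.4, -5.0, 3.0]
width: 0.191
```

```bash
python3 - <<'E'
from h import *
f=grab('scene')
s=readout.get_obs(); print(s['t'],s['eef_pos'],s['width'],s['force'])
a=cv2.cvtColor(f['color'],cv2.COLOR_RGB2BGR)
cv2.imwrite('pics/z7.png',cv2.resize(a[205:275,255:355],None,fx=8,fy=8,interpolation=cv2.INTER_CUBIC))
f=grab('top')
a=cv2.cvtColor(f['color'],cv2.COLOR_RGB2BGR)
cv2.imwrite('pics/z8.png',cv2.resize(a[215:265,240:370],None,fx=6,fy=6,interpolation=cv2.INTER_CUBIC))
E
```

```text
6.7 [0.5206559  0.07003186 0.07528621] 0.18928687428152743 [-2.85764331 -5.21180198  1.84759939]
```

View pics/z7.png

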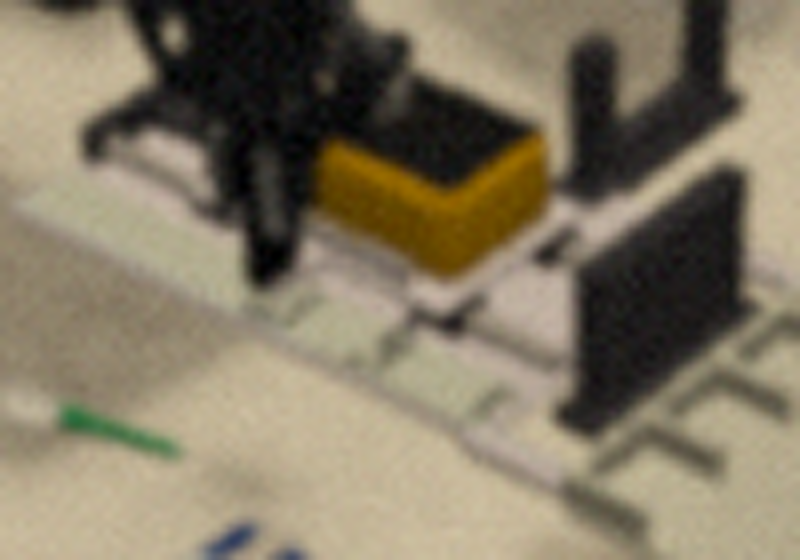

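View pics/z8.png

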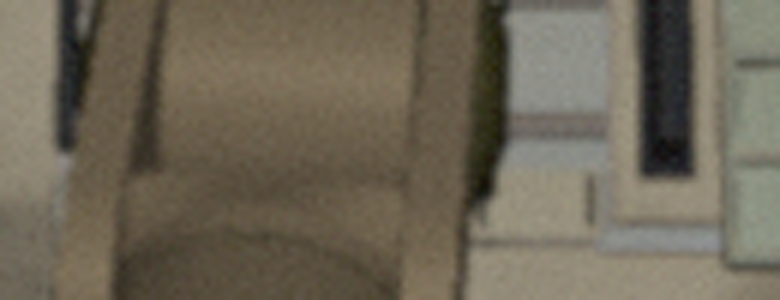

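```bash
python3 - <<'E'
from h import *
f=grab('scene')
a=cv2.imread('pics/z5.png',0); b=cv2.imread('pics/z7.png',0)
t=a[180:340,500:580] # meter corner
for nm,(r0,r1,c0,c1) in dict(corner=(200,340,500,572),pointer=(345,410,500,560)).items():
    t=a[r0:r1,c0:c1]; m=cv2.matchTemplate(b[:, :560],t,cv2.TM_CCOEFF_NORMED); _,s,_,p=cv2.minMaxLoc(m)
    print(nm,s,(p[0]-c0)/8,(p[1]-r0)/8)
y=np.array([.0345,.9994,0])
for z,P in [(.06,np.array([.535,-.03,.06])),(.015,np.array([.525,-.033,.015]))]:
    print((proj(f,P+y*.045)-proj(f,P)), (proj(f,P+y*.047)-proj(f,P)))
s=readout.get_obs();print(s['t'],s['eef_pos'])
E
```

```text
corner 0.9799928665161133 -12.0 -5.75
pointer 0.9550911784172058 -12.25 -5.875
[-11.99343405  -5.75373466] [-12.51845846  -6.00563282]
[-11.84484311  -5.89683809] [-12.36347137  -6.1550954 ]
6.8 [0.52065624 0.07002282 0.07527438]
```

Call:
servo_tool(
  series=[0,0,0,0,0,0,0.62,0,0,0,0,0,0,0.62,0,0,0,0,0,0,0.62,0,0,0,0,0,0,0.62,0,0,0,0,0,0,0.62,0,0,0,0,0,0,0.62,0,0,0,0,0,0,0.62,0,0,0,0,0,0,0.62,0,0,0,0,0,0,0.62,0,0,0,0,0,0,0.62,0,0,0,0,0,0,0.62,0,0,0,0,0,0,0.62,0,0,0,0,0,0,0.62,0,0,0,0,0,0,0.62,0,0,0,0,0,0,0.62,0,0,0,0,0,0,0.62,0,0,0,0,0,0,0.62,0,0,0,0,0,0,0.62,0,0,0,0,0,0,0.62,0,0,0,0,0,0,0.62],
)

```text
t: 8.8
eef_pos: [0.5206, 0.07, 0.0753]
orientation: [[-0.035, -0.999, -0.001], [-0.999, 0.035, -0.0], [0.0, 0.001, -1.0]]
force: [-3.3, -4.9, 3.0]
width: 0.188
```

Call:
servo_tool(
  series=[0,0,0,0,0,0,0.62,0,0,0,0,0,0,0.62,0,0,0,0,0,0,0.62,0,0,0,0,0,0,0.62,0,0,0,0,0,0,0.62,0,0,0,0,0,0,0.62,0,0,0,0,0,0,0.62,0,0,0,0,0,0,0.62,0,0,0,0,0,0,0.62,0,0,0,0,0,0,0.62,0,0,0,0,0,0,0.62,0,0,0,0,0,0,0.62,0,0,0,0,0,0,0.62,0,0,0,0,0,0,0.62,0,0,0,0,0,0,0.62,0,0,0,0,0,0,0.62,0,0,0,0,0,0,0.62,0,0,0,0,0,0,0.62,0,0,0,0,0,0,0.62,0,0,0,0,0,0,0.62],
)

```text
t: 10.8
eef_pos: [0.5207, 0.07, 0.0753]
orientation: [[-0.035, -0.999, -0.001], [-0.999, 0.035, -0.0], [0.0, 0.001, -1.0]]
force: [-3.2, -3.9, 3.0]
width: 0.189
```

Call:
servo_tool(
  series=[0,0,0,0,0,0,0.62,0,0,0,0,0,0,0.62,0,0,0,0,0,0,0.62,0,0,0,0,0,0,0.62,0,0,0,0,0,0,0.62,0,0,0,0,0,0,0.62,0,0,0,0,0,0,0.62,0,0,0,0,0,0,0.62,0,0,0,0,0,0,0.62,0,0,0,0,0,0,0.62,0,0,0,0,0,0,0.62,0,0,0,0,0,0,0.62,0,0,0,0,0,0,0.62,0,0,0,0,0,0,0.62,0,0,0,0,0,0,0.62,0,0,0,0,0,0,0.62,0,0,0,0,0,0,0.62,0,0,0,0,0,0,0.62,0,0,0,0,0,0,0.62,0,0,0,0,0,0,0.62],
)

```text
t: 12.8
eef_pos: [0.5206, 0.07, 0.0753]
orientation: [[-0.035, -0.999, -0.001], [-0.999, 0.035, -0.0], [0.0, 0.001, -1.0]]
force: [-3.5, -4.3, 1.7]
width: 0.189
```

Call:
servo_tool(
  series=[0,0,0,0,0,0,0.62,0,0,0,0,0,0,0.62,0,0,0,0,0,0,0.62,0,0,0,0,0,0,0.62,0,0,0,0,0,0,0.62,0,0,0,0,0,0,0.62],
)

```text
t: 13.4
eef_pos: [0.5206, 0.07, 0.0753]
orientation: [[-0.035, -0.999, -0.001], [-0.999, 0.035, -0.0], [0.0, 0.001, -1.0]]
force: [-3.7, -5.8, 3.2]
width: 0.193
```

Call:
servo_tool(
  series=[5,0,0,0,0,0,0.62,10,0,0,0,0,0,0.62,16,0,0,0,0,0,0.62,22,0,0,0,0,0,0.62,28,0,0,0,0,0,0.62,34,0,0,0,0,0,0.62,40,0,0,0,0,0,0.62,45,0,0,0,0,0,0.62,47,0,0,0,0,0,0.62,47,0,0,0,0,0,0.3,47,0,0,0,0,0,0,47,0,0,0,0,0,0,47,0,-20,0,0,0,0,47,0,-60,0,0,0,0,47,0,-105,0,0,0,0,47,0,-125,0,0,0,0,47,0,-125,0,0,0,0],
)

```text
t: 15.1
eef_pos: [0.5205, 0.0228, 0.2033]
orientation: [[-0.035, -0.999, 0.006], [-0.999, 0.035, -0.001], [0.001, -0.006, -1.0]]
force: [-0.6, 0.4, 0.4]
width: 0.498
```

```bash
cat >> h.py <<'E'
def look(tag):
    f=grab('top','t%s.png'%tag); g=grab('scene','s%s.png'%tag)
    a=cv2.imread('pics/t%s.png'%tag)
    cv2.imwrite('pics/x%s.png'%tag,cv2.resize(a[240:320,150:350],None,fx=4,fy=4,interpolation=cv2.INTER_CUBIC))
    cv2.imwrite('pics/y%s.png'%tag,cv2.resize(a[180:310,350:510],None,fx=4,fy=4,interpolation=cv2.INTER_CUBIC))
    b=cv2.imread('pics/s%s.png'%tag); cv2.imwrite('pics/w%s.png'%tag,cv2.resize(b[200:350,170:440],None,fx=2.9,fy=2.9,interpolation=cv2.INTER_CUBIC))
    return f,g
def caps(f,box=(150,250,510,315)):
    """coloured caps: orange and green blobs -> world line of cap at z=.008"""
    hsv=cv2.cvtColor(f['color'],cv2.COLOR_RGB2HSV); out=[]
    for nm,lo,hi in [('or',(3,140,60),(16,255,255)),('gr',(50,110,30),(85,255,255))]:
        m=cv2.inRange(hsv,lo,hi); M=np.zeros_like(m); u0,v0,u1,v1=box; M[v0:v1,u0:u1]=m[v0:v1,u0:u1]
        n,l,s,cn=cv2.connectedComponentsWithStats(M)
        for k in range(1,n):
            if s[k,4]<12: continue
            v,u=np.where(l==k); P=np.array([at_z(f,a,b,.009)[:2] for a,b in zip(u,v)])
            c=P.mean(0); w,V=np.linalg.eigh(np.cov((P-c).T)); out.append((nm,s[k,4],cn[k].round(1),c,V[:,1],2*np.sqrt(3*w[1])))
    return out
E
python3 - <<'E'
from h import *
np.set_printoptions(suppress=True,precision=4)
f,g=look('2')
a=cv2.imread('pics/s2.png'); b=cv2.imread('pics/s1.png')
print('home diff',np.abs(a[225:262,270:330].astype(int)-b[225:262,270:330]).mean())
for c in caps(f): print(*c)
s=readout.get_obs(); print(s['t'],s['eef_pos'])
E
```

```text
home diff 3.4015015015015013
or 40 [196.7 284.6] [0.4413 0.3237] [-0.  1.] 0.04855115790378996
or 35 [375.9 299.1] [ 0.3919 -0.122 ] [-0.1409  0.99  ] 0.046281764385896276
gr 21 [489.4 284. ] [ 0.4202 -0.4069] [-0.8416 -0.5401] 0.044949660804185686
15.2 [0.5191 0.0229 0.1997]
```

View pics/x2.png

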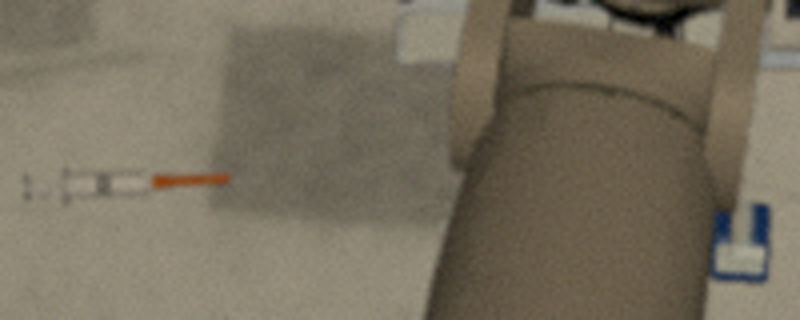

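View pics/w2.png

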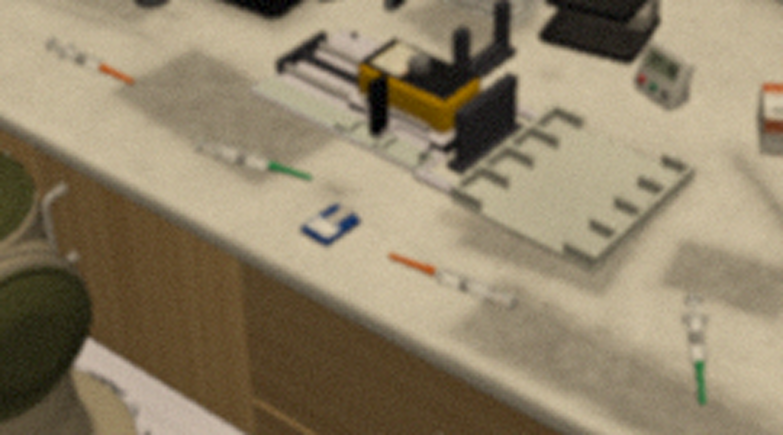

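View pics/y2.png

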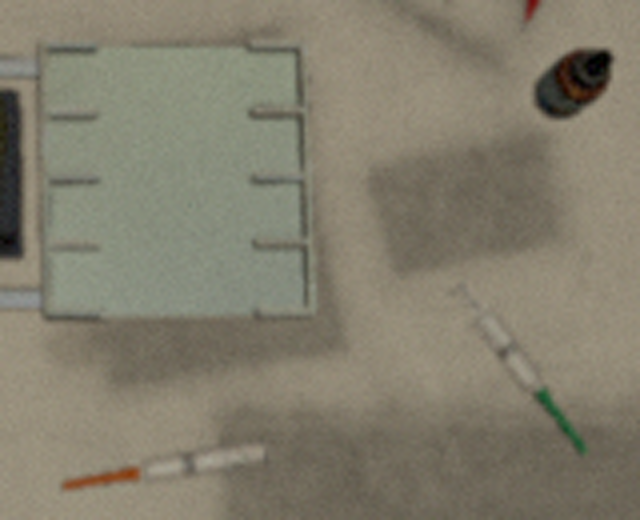

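```bash
cat >> h.py <<'E'
TM=np.array([0.576,-0.175]); SX=np.array([np.cos(YAW),np.sin(YAW)]); SY=np.array([-np.sin(YAW),np.cos(YAW)])
def syr(f,tip,end):
    a=at_z(f,*tip,.008)[:2]; b=at_z(f,*end,.008)[:2]; L=np.linalg.norm(a-b); d=(a-b)/L
    o=(a+b)/2; return o,d,L,np.degrees(np.arctan2(d[1],d[0]))
def fitsyr(f,tip,end,w=4.5):
    """refine: fit line through pixels that differ from local worktop inside a strip about tip-end"""
    a=np.array(tip,float);b=np.array(end,float); n=np.linalg.norm(b-a); e=(b-a)/n; q=np.array([-e[1],e[0]])
    g=cv2.GaussianBlur(f['color'],(3,3),0).astype(np.float32); off=[];ss=[]
    for s in np.arange(1,n-1,1):
        t=np.arange(-w,w+.1,.25); P=a+s*e+t[:,None]*q
        pr=cv2.remap(g,P[:,0].astype(np.float32)[None],P[:,1].astype(np.float32)[None],cv2.INTER_LINEAR)[0]
        bg=(pr[:3].mean(0)*(1-np.linspace(0,1,len(t)))[:,None]+pr[-3:].mean(0)*np.linspace(0,1,len(t))[:,None])
        d=np.abs(pr-bg).sum(1); d[d<25]=0
        if d.sum()>300: off.append((d*t).sum()/d.sum()); ss.append(s)
    k=np.polyfit(ss,off,1,w=None); return a+q*np.polyval(k,0), b+q*np.polyval(k,n), k
E
python3 - <<'E'
from h import *
np.set_printoptions(suppress=True,precision=4)
f=grab('top')
for n,t,e in [('3',(365.5,301.75),(416,293.1)),('4',(495.75,292.5),(465,252)),('1',(207.3,284.75),(157,286.75))]:
    print(n,*syr(f,t,e)); r=fitsyr(f,t,e); print('  fit',*syr(f,r[0],r[1]),r[2])
print(nets.recognise('syringe_a_cap','top'),nets.recognise('syringe_a_end','top'))
E
```

```text
3 [ 0.3951 -0.1591] [-0.1367  0.9906] 0.12744334377138503 97.85721704074774
  fit [ 0.3971 -0.1589] [-0.1377  0.9905] 0.12747251743670718 97.91626919393794 [-0.001  -0.7963]
4 [ 0.4508 -0.3865] [-0.83   -0.5578] 0.12550209325634196 -146.09725588510094
  fit [ 0.4503 -0.3858] [-0.8212 -0.5707] 0.1254902837711523 -145.20110006914476 [-0.015  0.049]
1 [0.4396 0.3608] [ 0.0114 -0.9999] 0.12730142846839343 -89.34796147124106
  fit [0.4401 0.3608] [ 0.0298 -0.9996] 0.12724383281013968 -88.2909888978426 [-0.0186  0.6908]
[{'location': [478.9, 268.1], 'p': 0.76}, {'location': [157.7, 222.4], 'p': 0.63}, {'location': [385.7, 228.5], 'p': 0.29}] []
```

```bash
python3 - <<'E'
from h import *
print(move((0.397,-0.167,0.12),np.radians(8)))
E
```

```text
([194.1, 114.8, 79.1], [0.0016, 0.0026, -1.7456])
```

Call:
servo_tool(
  series=[194,115,0,0,0,-1.746,0,194,115,0,0,0,-1.746,0,194,115,0,0,0,-1.746,0,194,115,0,0,0,-1.746,0,194,115,0,0,0,-1.746,0,194,115,0,0,0,-1.746,0,194,115,30,0,0,-1.746,0,194,115,50,0,0,-1.746,0,194,115,70,0,0,-1.746,0,194,115,79,0,0,-1.746,0,194,115,79,0,0,-1.746,0,194,115,79,0,0,-1.746,0,194,115,79,0,0,-1.746,0,194,115,79,0,0,-1.746,0,194,115,79,0,0,-1.746,0],
)

```text
t: 16.85
eef_pos: [0.3974, -0.1669, 0.1208]
orientation: [[0.99, 0.138, -0.001], [0.138, -0.99, 0.001], [-0.001, -0.001, -1.0]]
force: [-0.8, 0.9, 0.1]
width: 0.499
```

```bash
python3 - <<'E'
from h import *
g=grab('scene','s3.png'); b=cv2.imread('pics/s3.png'); cv2.imwrite('pics/w3.png',cv2.resize(b[200:350,170:440],None,fx=2.9,fy=2.9,interpolation=cv2.INTER_CUBIC))
s=readout.get_obs();print(s['t'],s['joint_positions'])
print(move((0.397,-0.167,0.029),np.radians(8)))
E
```

```text
16.9 [-6.70901600e-01  2.82581522e-01  1.93804726e+00  3.21258670e-05
  9.21761480e-01 -8.09377672e-01]
([-0.4, 0.0, 91.9], [-0.0006, 0.0005, -0.0012])
```

View pics/w3.png

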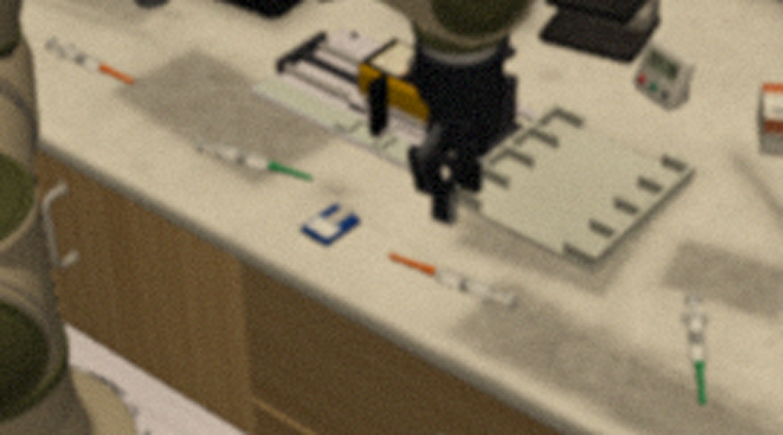

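Descend, grip, and lift a little to check.

Call:
servo_tool(
  series=[0,0,30,0,0,0,0,0,0,60,0,0,0,0,0,0,80,0,0,0,0,0,0,90,0,0,0,0.1,0,0,92,0,0,0,0.3,0,0,92,0,0,0,0.6,0,0,92,0,0,0,0.9,0,0,92,0,0,0,1,0,0,92,0,0,0,1,0,0,92,0,0,0,1],
  squeeze=30,
)

```text
t: 17.9
eef_pos: [0.3979, -0.1674, 0.03]
orientation: [[0.99, 0.14, 0.001], [0.14, -0.99, -0.001], [0.001, 0.001, -1.0]]
force: [-0.2, 0.6, 6.5]
width: 0.165
```

Call:
servo_tool(
  series=[0,0,-10,0,0,0,1,0,0,-30,0,0,0,1,0,0,-60,0,0,0,1,0,0,-90,0,0,0,1,0,0,-100,0,0,0,1,0,0,-100,0,0,0,1],
)

```text
t: 18.5
eef_pos: [0.398, -0.1674, 0.1305]
orientation: [[0.99, 0.14, 0.002], [0.14, -0.99, -0.002], [0.002, 0.002, -1.0]]
force: [-0.4, 0.2, -0.5]
width: 0.164
```

```bash
python3 - <<'E'
from h import *
g=grab('scene','s4.png'); b=cv2.imread('pics/s4.png'); cv2.imwrite('pics/w4.png',cv2.resize(b[180:330,200:470],None,fx=2.9,fy=2.9,interpolation=cv2.INTER_CUBIC))
for L in [63,21,-21,-63]: 
    p=TM+SX*L/1000+SY*(-.003); print(L,p,move((*p,0.13),YAW),move((*p,0.037),YAW))
E
```

```text
63 [ 0.63885692 -0.18019684] ([237.2, 46.7, -0.7], [0.0003, -0.0003, 0.1749]) ([237.2, 46.7, 92.3], [0.0003, -0.0003, 0.1749])
21 [ 0.59688251 -0.17873106] ([195.8, 39.4, -0.7], [0.0003, -0.0003, 0.1749]) ([195.8, 39.4, 92.3], [0.0003, -0.0003, 0.1749])
-21 [ 0.55490809 -0.17726528] ([154.5, 32.1, -0.7], [0.0003, -0.0003, 0.1749]) ([154.5, 32.1, 92.3], [0.0003, -0.0003, 0.1749])
-63 [ 0.51293368 -0.1757995 ] ([113.1, 24.8, -0.7], [0.0003, -0.0003, 0.1749]) ([113.1, 24.8, 92.3], [0.0003, -0.0003, 0.1749])
```

View pics/w4.png

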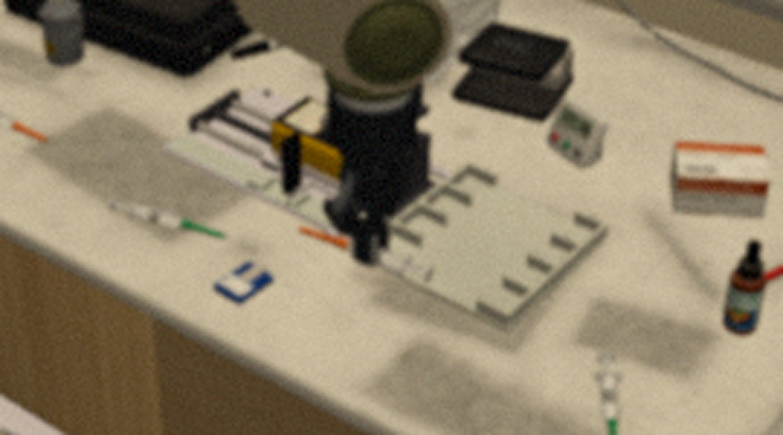

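Call:
servo_tool(
  series=[30,6,0,0,0,0.05,1,70,14,0,0,0,0.1,1,115,23,0,0,0,0.175,1,160,32,0,0,0,0.175,1,200,40,0,0,0,0.175,1,225,45,0,0,0,0.175,1,237,47,0,0,0,0.175,1,237,47,20,0,0,0.175,1,237,47,45,0,0,0.175,1,237,47,65,0,0,0.175,1,237,47,70,0,0,0.175,1,237,47,70,0,0,0.175,1],
)

```text
t: 19.75
eef_pos: [0.6381, -0.1803, 0.0576]
orientation: [[0.999, -0.035, -0.003], [-0.035, -0.999, 0.001], [-0.003, -0.001, -1.0]]
force: [0.2, -0.4, -0.2]
width: 0.164
```

```bash
python3 - <<'E'
from h import *
g=grab('scene','s5.png'); b=cv2.imread('pics/s5.png'); cv2.imwrite('pics/w5.png',cv2.resize(b[180:330,230:440],None,fx=3.7,fy=3.7,interpolation=cv2.INTER_CUBIC))
p=TM+SX*.063+SY*(-.003); print(move((*p,0.037),YAW), readout.get_obs()['width'])
E
```

```text
([0.1, -0.4, 22.0], [-0.0003, 0.0006, -0.0002]) 0.16422284698945758
```

View pics/w5.png

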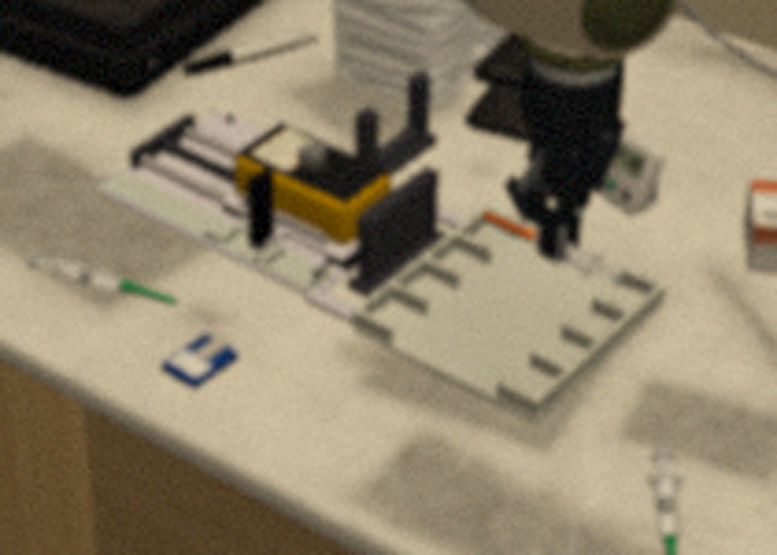

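Call:
servo_tool(
  series=[0,0,8,0,0,0,1,0,0,16,0,0,0,1,0,0,20,0,0,0,1,0,0,21.5,0,0,0,1,0,0,21.5,0,0,0,0.8,0,0,21.5,0,0,0,0.6,0,0,21.5,0,0,0,0.45,0,0,21.5,0,0,0,0.42,0,0,10,0,0,0,0.42,0,0,-20,0,0,0,0.42,0,0,-60,0,0,0,0.42,0,0,-90,0,0,0,0.3,0,0,-90,0,0,0,0],
)

```text
t: 21.1
eef_pos: [0.6405, -0.1813, 0.1555]
orientation: [[0.999, -0.035, 0.009], [-0.035, -0.999, -0.004], [0.009, 0.004, -1.0]]
force: [-0.5, 0.8, -0.4]
width: 0.494
```

```bash
python3 - <<'E'
from h import *
np.set_printoptions(suppress=True,precision=4)
f,g=look('6'); print(readout.get_obs()['t'])
for c in caps(f): print(*c)
E
```

```text
21.2
or 40 [196.7 284.6] [0.4413 0.3237] [-0.  1.] 0.04855115790378996
gr 22 [489.7 284.4] [ 0.4193 -0.4075] [-0.843 -0.538] 0.04725793793978247
```

View pics/w6.png

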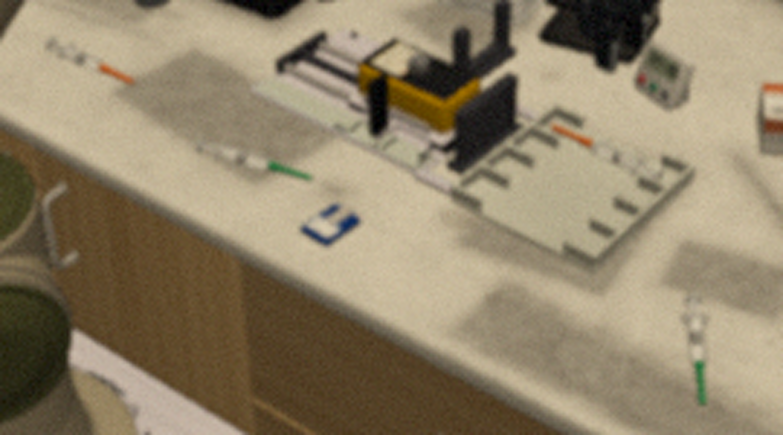

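View pics/t6.png

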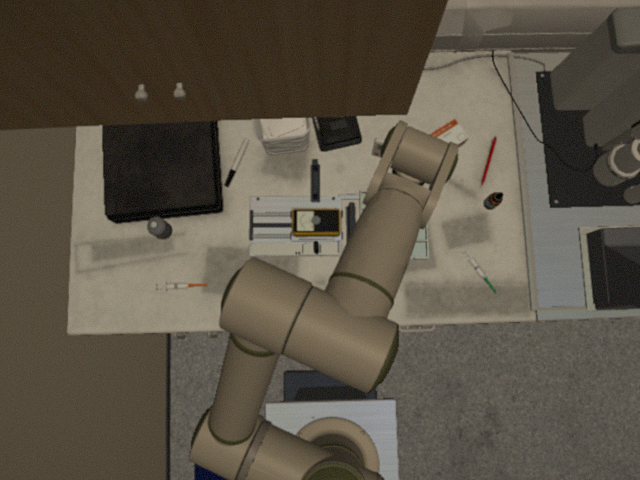

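```bash
python3 - <<'E'
from h import *
print(move((0.457,-0.3815,0.10),np.radians(-55.2)))
E
```

```text
([-174.8, 207.1, 50.2], [-0.0001, -0.0015, 0.9284])
```

Call:
servo_tool(
  series=[-175,207,0,0,0,0.928,0,-175,207,0,0,0,0.928,0,-175,207,0,0,0,0.928,0,-175,207,0,0,0,0.928,0,-175,207,20,0,0,0.928,0,-175,207,50,0,0,0.928,0,-175,207,50,0,0,0.928,0,-175,207,50,0,0,0.928,0,-175,207,50,0,0,0.928,0,-175,207,50,0,0,0.928,0],
)

```text
t: 22.2
eef_pos: [0.4578, -0.3807, 0.1003]
orientation: [[0.574, -0.819, 0.001], [-0.819, -0.574, -0.001], [0.002, -0.0, -1.0]]
force: [0.4, 0.1, -0.6]
width: 0.501
```

```bash
python3 - <<'E'
from h import *
np.set_printoptions(suppress=True,precision=4)
g=grab('scene','s7.png'); b=cv2.imread('pics/s7.png'); cv2.imwrite('pics/w7.png',cv2.resize(b[200:350,230:500],None,fx=2.9,fy=2.9,interpolation=cv2.INTER_CUBIC))
f=grab('top','t7.png')
print(readout.get_obs()['joint_positions'],move((0.457,-0.3815,0.031),np.radians(-55.2)))
for c in caps(f): print(*c)
E
```

```text
[-0.8909  0.6212  1.4588  0.0001  1.0603  0.0699] ([0.2, 0.8, 69.0], [-0.0001, -0.0013, 0.0026])
or 38 [196.6 284.6] [0.4414 0.3239] [0.0007 1.    ] 0.04731539950903069
gr 14 [297.4 288.1] [0.4251 0.0717] [-0.1933  0.9811] 0.02740038379322013
```

View pics/w7.png

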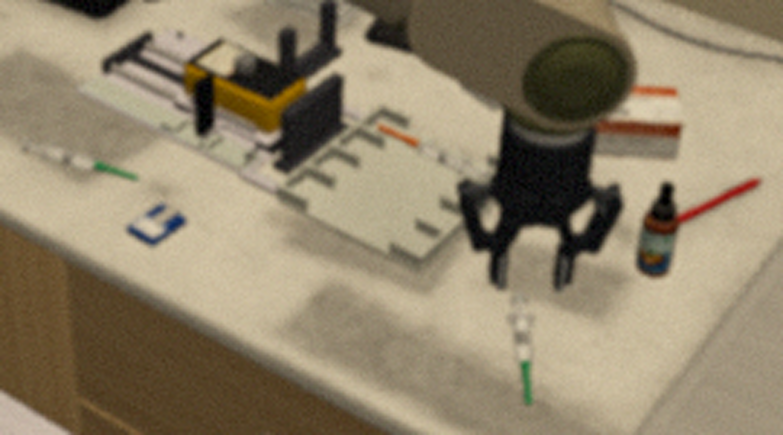

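View pics/t7.png

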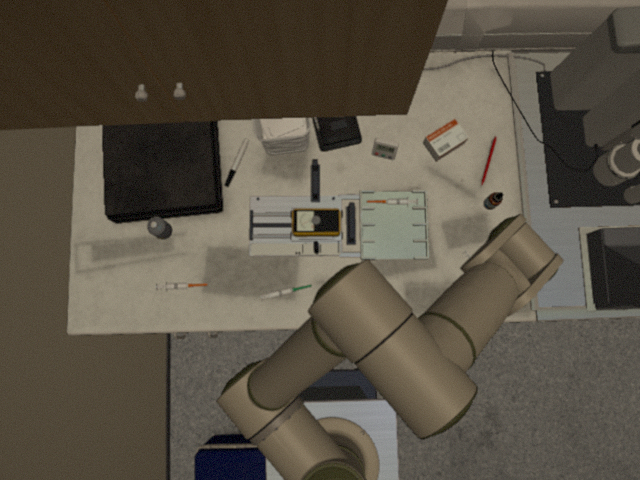

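Call:
servo_tool(
  series=[0,0,30,0,0,0,0,0,0.5,55,0,0,0,0,0,1,67,0,0,0,0,0,1,69,0,0,0,0.2,0,1,69,0,0,0,0.4,0,1,69,0,0,0,0.7,0,1,69,0,0,0,1,0,1,69,0,0,0,1,0,1,69,0,0,0,1],
)

```text
t: 23.2
eef_pos: [0.4564, -0.3824, 0.0316]
orientation: [[0.571, -0.821, 0.002], [-0.821, -0.571, -0.002], [0.002, -0.0, -1.0]]
force: [0.2, 0.9, 6.0]
width: 0.165
```

Call:
servo_tool(
  series=[0,0,-10,0,0,0,1,0,0,-30,0,0,0,1,0,0,-60,0,0,0,1,0,0,-90,0,0,0,1,0,0,-100,0,0,0,1,0,0,-100,0,0,0,1],
)

```text
t: 23.8
eef_pos: [0.4562, -0.3823, 0.1317]
orientation: [[0.571, -0.821, 0.002], [-0.821, -0.571, -0.002], [0.003, -0.0, -1.0]]
force: [0.0, -0.4, -0.9]
width: 0.168
```

```bash
python3 - <<'E'
from h import *
np.set_printoptions(suppress=True,precision=4)
g=grab('scene','s8.png'); b=cv2.imread('pics/s8.png'); cv2.imwrite('pics/w8.png',cv2.resize(b[180:330,230:500],None,fx=2.9,fy=2.9,interpolation=cv2.INTER_CUBIC))
p=TM+SX*.021+SY*(-.003); print(p,move((*p,0.13),YAW+np.pi),readout.get_obs()['width'])
E
```

```text
[ 0.5969 -0.1787] ([-86.1, -231.8, 0.1], [0.0001, 0.0, 2.2135]) 0.16640240179671095
```

View pics/w8.png

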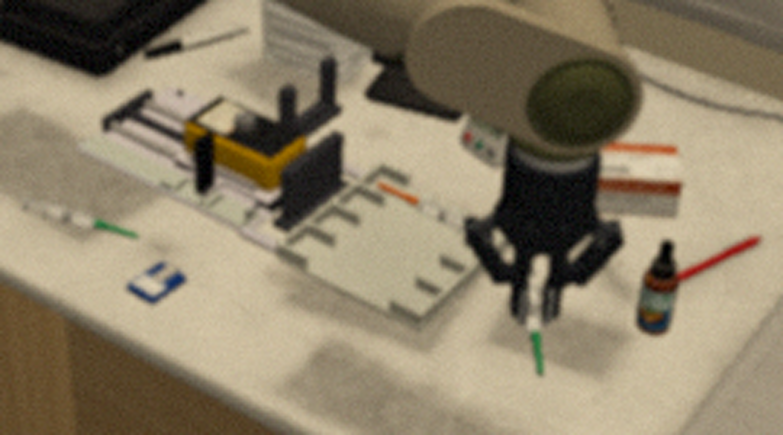

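Call:
servo_tool(
  series=[-6,-15,0,0,0,0.14,1,-12,-30,0,0,0,0.28,1,-18,-45,0,0,0,0.42,1,-24,-60,0,0,0,0.56,1,-30,-75,0,0,0,0.7,1,-36,-95,0,0,0,0.84,1,-42,-110,0,0,0,0.98,1,-48,-125,0,0,0,1.12,1,-54,-140,0,0,0,1.26,1,-60,-155,0,0,0,1.4,1,-66,-175,0,0,0,1.54,1,-72,-195,0,0,0,1.68,1,-78,-210,0,0,0,1.82,1,-84,-225,0,0,0,1.96,1,-86,-231,0,0,0,2.1,1,-86,-232,0,0,0,2.2135,1,-86,-232,20,0,0,2.2135,1,-86,-232,50,0,0,2.2135,1,-86,-232,65,0,0,2.2135,1,-86,-232,65,0,0,2.2135,1],
)

```text
t: 25.85
eef_pos: [0.5957, -0.1781, 0.0621]
orientation: [[-0.999, 0.035, -0.005], [0.035, 0.999, 0.003], [0.006, 0.003, -1.0]]
force: [0.8, -0.6, 0.5]
width: 0.164
```

```bash
python3 - <<'E'
from h import *
g=grab('scene','s9.png'); b=cv2.imread('pics/s9.png'); cv2.imwrite('pics/w9.png',cv2.resize(b[180:330,230:440],None,fx=3.7,fy=3.7,interpolation=cv2.INTER_CUBIC))
p=TM+SX*.021+SY*(-.003); print(move((*p,0.037),YAW+np.pi), readout.get_obs()['width'],readout.get_obs()['joint_positions'])
E
```

```text
([-0.3, -0.2, 27.1], [0.0012, -0.0024, -0.0001]) 0.16691764188163846 [-4.78631077e-01  7.22726880e-01  1.38255476e+00  2.36299694e-05
  1.03902091e+00  2.69793573e+00]
```

View pics/w9.png

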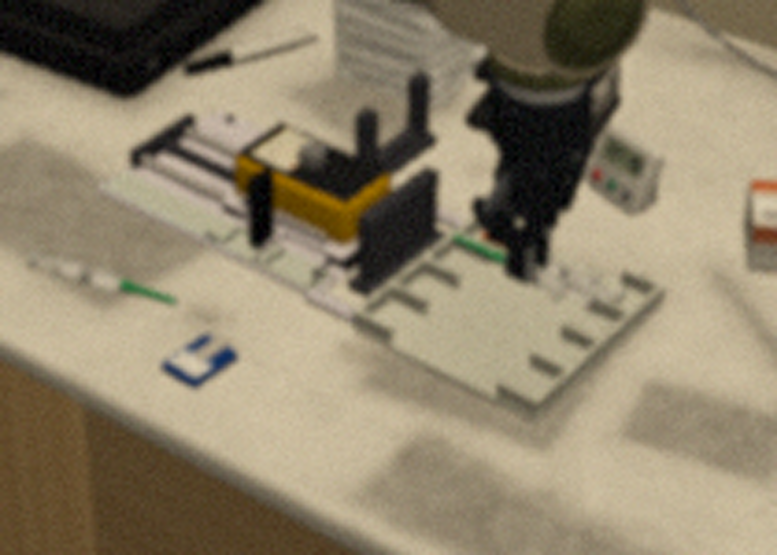

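Call:
servo_tool(
  series=[0,0,8,0,0,0,1,0,0,16,0,0,0,1,0,0,22,0,0,0,1,0,0,26,0,0,0,1,0,0,26,0,0,0,0.8,0,0,26,0,0,0,0.6,0,0,26,0,0,0,0.45,0,0,26,0,0,0,0.42,0,0,15,0,0,0,0.42,0,0,-15,0,0,0,0.42,0,0,-55,0,0,0,0.42,0,0,-90,0,0,0,0.3,0,0,-100,0,0,0,0],
)

```text
t: 27.2
eef_pos: [0.5985, -0.1794, 0.1706]
orientation: [[-0.999, 0.035, 0.007], [0.035, 0.999, -0.004], [-0.007, -0.003, -1.0]]
force: [-0.2, -1.4, 0.1]
width: 0.494
```

```bash
python3 - <<'E'
from h import *
np.set_printoptions(suppress=True,precision=4)
f,g=look('10'); print(readout.get_obs()['t'])
for c in caps(f): print(*c)
# predict
print(move((0.42,0.08,0.16),np.radians(13)))
E
```

```text
27.3
or 39 [196.5 284.6] [0.4413 0.3243] [-0.0055  1.    ] 0.04734179050075344
gr 13 [297.7 288.2] [0.4251 0.071 ] [-0.2202  0.9755] 0.027216631906104388
([186.6, 252.7, 6.4], [0.0044, 0.0028, 2.8799])
```

View pics/w10.png

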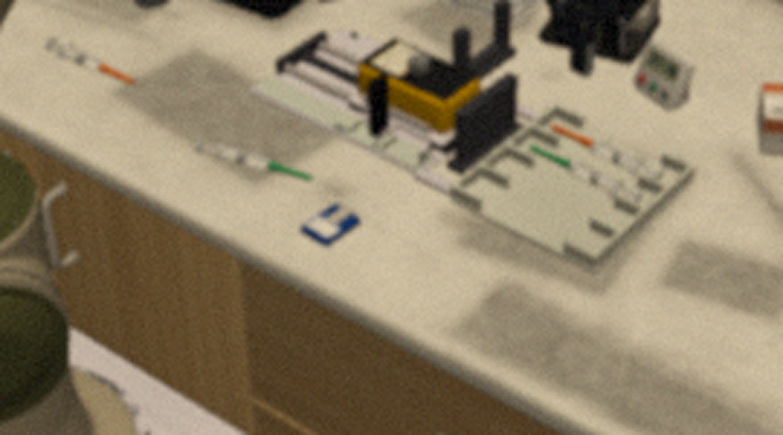

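View pics/x10.png

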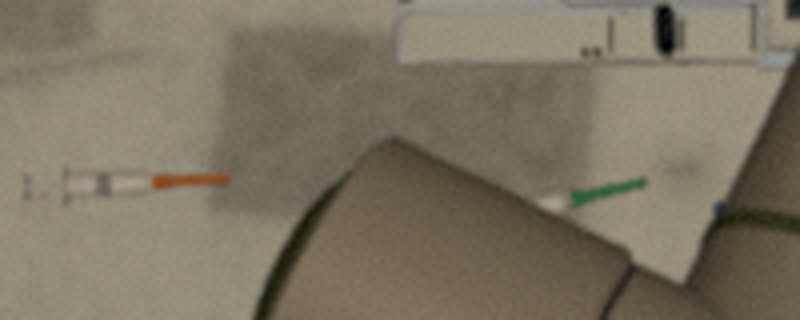

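```bash
python3 - <<'E'
from h import *
np.set_printoptions(suppress=True,precision=4)
f=grab('top')
for im in ['top0','t7']:
    f['color']=cv2.cvtColor(cv2.imread('pics/%s.png'%im),cv2.COLOR_BGR2RGB)
    t,e=(311.5,285.5),(261,297); r=fitsyr(f,t,e); print(*syr(f,t,e)); print(*syr(f,r[0],r[1]),r[2])
o,d,L,a=syr(f,r[0],r[1]); p=o-.008*d; print(p,a+90,move((*p,.15),np.radians(a+90)))
E
```

```text
[0.4183 0.0997] [ 0.1932 -0.9812] 0.1286974997247159 -78.85924654209857
[0.4191 0.0999] [ 0.2016 -0.9795] 0.1287031329156399 -78.37224846305982 [-0.0085  0.541 ]
[0.4183 0.0997] [ 0.1932 -0.9812] 0.1286974997247159 -78.85924654209857
[0.4191 0.0999] [ 0.2002 -0.9798] 0.12870388729162338 -78.45210333939484 [-0.0071  0.5191]
[0.4175 0.1077] 11.547896660605161 ([189.4, 280.0, 15.3], [0.0003, 0.0002, 2.9052])
```

Call:
servo_tool(
  series=[189,280,0,0,0,-1.7,0,189,280,0,0,0,-1.7,0,189,280,0,0,0,-1.7,0,189,280,0,0,0,-1.7,0,189,280,0,0,0,-1.7,0,189,280,0,0,0,-1.7,0,189,280,0,0,0,-1.7,0,189,280,0,0,0,-1.7,0,189,280,0,0,0,-1.7,0,189,280,0,0,0,-1.7,0,189,280,0,0,0,-1.7,0,189,280,0,0,0,-2.5,0,189,280,0,0,0,-2.5,0,189,280,0,0,0,-2.5,0,189,280,0,0,0,-3,0,189,280,0,0,0,-3,0,189,280,0,0,0,-3,0,189,280,0,0,0,-3,0,189,280,0,0,0,-3,0,189,280,0,0,0,-3,0],
)

```text
t: 29.35
eef_pos: [0.4172, 0.1076, 0.1638]
orientation: [[0.986, -0.17, -0.003], [-0.17, -0.986, 0.0], [-0.003, 0.0, -1.0]]
force: [0.9, -0.4, -0.4]
width: 0.5
```

```bash
python3 - <<'E'
from h import *
np.set_printoptions(suppress=True,precision=4)
f,g=look('11'); s=readout.get_obs(); print(s['t'],s['joint_positions'])
for c in caps(f): print(*c)
print(move((0.4175,0.1077,.09),np.radians(11.5)))
E
```

```text
29.45 [-0.0209  0.2143  1.8904  0.      1.0398  0.1543]
or 40 [196.7 284.6] [0.4413 0.3237] [-0.  1.] 0.04855115790378996
([0.3, -0.1, 74.0], [-0.0001, 0.0029, -0.3759])
```

View pics/w11.png

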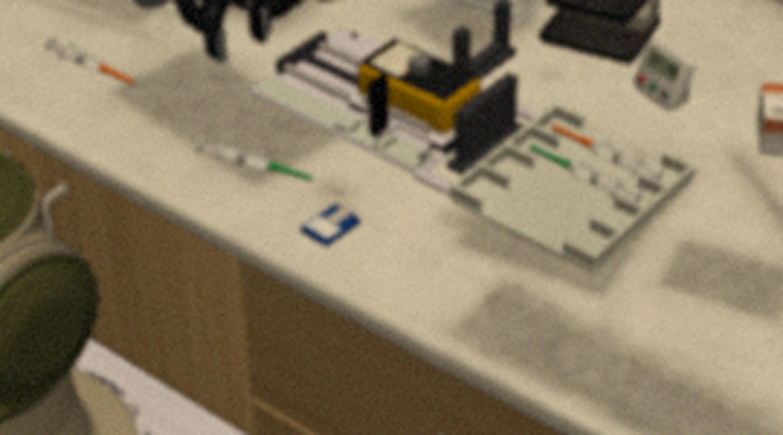

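View pics/t11.png

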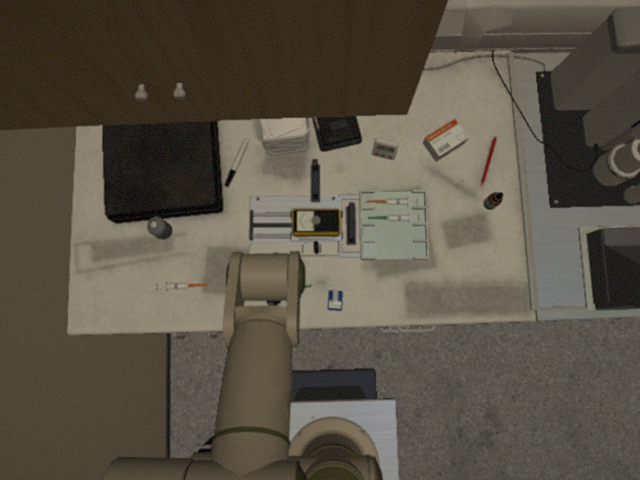

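Both placed syringes lie in the far two lanes; #2 is unmoved. Descend and grip.

Call:
servo_tool(
  series=[0,0,20,0,0,-0.15,0,0,0,40,0,0,-0.3,0,0,0,60,0,0,-0.376,0,0,0,75,0,0,-0.376,0,0,0,105,0,0,-0.376,0,0,0,125,0,0,-0.376,0,0,0,132.5,0,0,-0.376,0,0,0,132.5,0,0,-0.376,0.2,0,0,132.5,0,0,-0.376,0.4,0,0,132.5,0,0,-0.376,0.7,0,0,132.5,0,0,-0.376,1,0,0,132.5,0,0,-0.376,1,0,0,132.5,0,0,-0.376,1],
)

```text
t: 30.75
eef_pos: [0.4186, 0.1076, 0.0337]
orientation: [[0.98, 0.198, 0.002], [0.198, -0.98, -0.0], [0.002, 0.0, -1.0]]
force: [-1.0, -0.2, 6.9]
width: 0.163
```

Call:
servo_tool(
  series=[0,0,-10,0,0,0,1,0,0,-30,0,0,0,1,0,0,-60,0,0,0,1,0,0,-90,0,0,0,1,0,0,-105,0,0,0,1,0,0,-105,0,0,0,1],
)

```text
t: 31.35
eef_pos: [0.419, 0.1077, 0.1402]
orientation: [[0.98, 0.198, 0.005], [0.198, -0.98, -0.0], [0.005, 0.001, -1.0]]
force: [-0.5, -0.1, -0.7]
width: 0.162
```

```bash
python3 - <<'E'
from h import *
np.set_printoptions(suppress=True,precision=4)
g=grab('scene','s12.png'); b=cv2.imread('pics/s12.png'); cv2.imwrite('pics/w12.png',cv2.resize(b[180:330,170:440],None,fx=2.9,fy=2.9,interpolation=cv2.INTER_CUBIC))
p=TM-SX*.021+SY*(-.003); print(p,move((*p,0.135),YAW+np.pi),readout.get_obs()['width'])
E
```

```text
[ 0.5549 -0.1773] ([77.4, 306.3, 4.0], [0.0034, 0.0003, -2.9073]) 0.1640501151620478
```

View pics/w12.png

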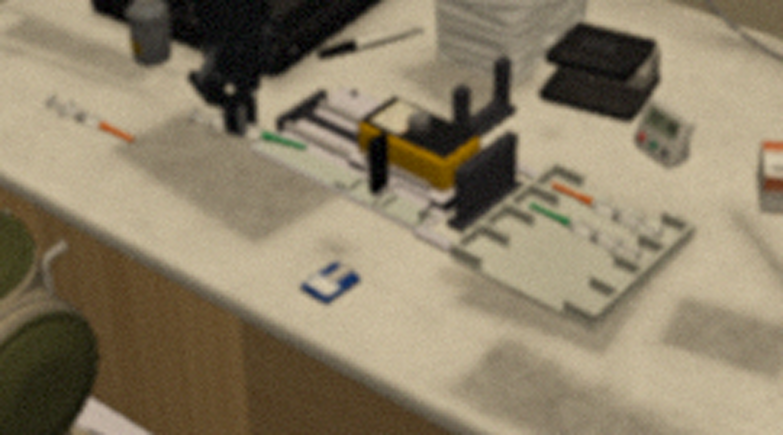

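Call:
servo_tool(
  series=[3,13,-5,0,0,0.14,1,6,26,-10,0,0,0.28,1,9,39,-10,0,0,0.42,1,12,52,-10,0,0,0.56,1,16,65,-10,0,0,0.7,1,19,78,-10,0,0,0.84,1,22,91,-10,0,0,0.98,1,26,104,-10,0,0,1.12,1,29,117,-10,0,0,1.26,1,32,130,-10,0,0,1.4,1,36,143,-10,0,0,1.54,1,39,156,-10,0,0,1.68,1,43,169,-10,0,0,1.82,1,46,182,-10,0,0,1.96,1,50,195,-10,0,0,2.1,1,53,208,-10,0,0,2.24,1,56,221,-10,0,0,2.38,1,60,234,-10,0,0,2.52,1,63,247,-10,0,0,2.66,1,65,255,-10,0,0,2.8,1],
)

```text
t: 33.4
eef_pos: [0.5321, -0.13, 0.1464]
orientation: [[-0.86, -0.51, -0.002], [-0.51, 0.86, 0.001], [0.001, 0.002, -1.0]]
force: [0.1, -0.1, 0.4]
width: 0.164
```

```bash
python3 - <<'E'
from h import *
np.set_printoptions(suppress=True,precision=4)
g=grab('scene','s13.png'); b=cv2.imread('pics/s13.png'); cv2.imwrite('pics/w13.png',cv2.resize(b[180:330,170:440],None,fx=2.9,fy=2.9,interpolation=cv2.INTER_CUBIC))
p=TM-SX*.021+SY*(-.003); print(p,move((*p,0.065),YAW+np.pi),readout.get_obs()['width'])
E
```

```text
[ 0.5549 -0.1773] ([3.8, -51.6, 81.3], [0.0009, -0.0014, 0.5623]) 0.1676672696457913
```

View pics/w13.png

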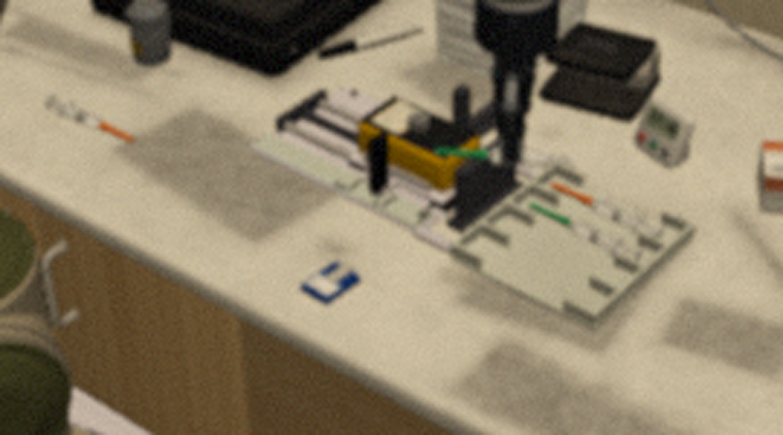

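Call:
servo_tool(
  series=[1,-15,0,0,0,0.14,1,2,-30,0,0,0,0.28,1,3,-45,0,0,0,0.42,1,4,-52,0,0,0,0.5,1,4,-52,0,0,0,0.562,1,4,-52,25,0,0,0.562,1,4,-52,55,0,0,0.562,1,4,-52,75,0,0,0.562,1,4,-52,80,0,0,0.562,1,4,-52,80,0,0,0.562,1],
)

```text
t: 34.45
eef_pos: [0.5553, -0.1757, 0.067]
orientation: [[-1.0, 0.019, -0.002], [0.019, 1.0, 0.001], [0.002, 0.001, -1.0]]
force: [0.7, -0.2, 1.0]
width: 0.164
```

```bash
python3 - <<'E'
from h import *
np.set_printoptions(suppress=True,precision=4)
g=grab('scene','s14.png'); b=cv2.imread('pics/s14.png'); cv2.imwrite('pics/w14.png',cv2.resize(b[180:330,230:440],None,fx=3.7,fy=3.7,interpolation=cv2.INTER_CUBIC))
p=TM-SX*.021+SY*(-.003); print(p,move((*p,0.040),YAW+np.pi),readout.get_obs()['width'])
E
```

```text
[ 0.5549 -0.1773] ([0.9, -1.3, 28.1], [0.0, 0.0001, 0.0151]) 0.16628322810368387
```

View pics/w14.png

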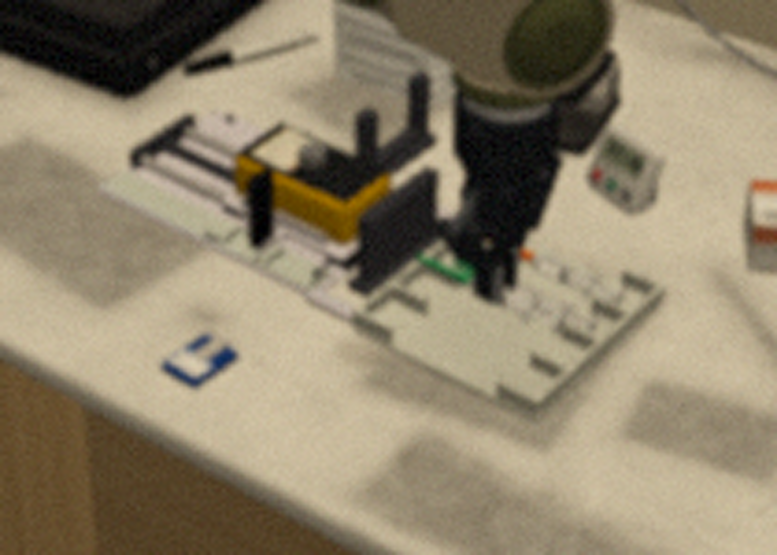

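Call:
servo_tool(
  series=[1,-1,8,0,0,0.015,1,1,-1,16,0,0,0.015,1,1,-1,22,0,0,0.015,1,1,-1,27,0,0,0.015,1,1,-1,27,0,0,0.015,0.8,1,-1,27,0,0,0.015,0.6,1,-1,27,0,0,0.015,0.45,1,-1,27,0,0,0.015,0.42,1,-1,15,0,0,0.015,0.42,1,-1,-15,0,0,0.015,0.42,1,-1,-55,0,0,0.015,0.42,1,-1,-90,0,0,0.015,0.3,1,-1,-95,0,0,0.015,0],
)

```text
t: 35.8
eef_pos: [0.5562, -0.1778, 0.1683]
orientation: [[-0.999, 0.036, 0.008], [0.036, 0.999, -0.004], [-0.008, -0.004, -1.0]]
force: [-0.0, -0.2, -0.0]
width: 0.493
```

```bash
python3 - <<'E'
from h import *
np.set_printoptions(suppress=True,precision=4)
f,g=look('15'); print(readout.get_obs()['t'])
for c in caps(f): print(*c)
r=fitsyr(f,(207.3,284.75),(157,286.75)); o,d,L,a=syr(f,*r[:2]); p=o-.008*d; print(o,d,L,a,'grasp',p,a+90,move((*p,.16),np.radians(a+90)))
E
```

```text
35.9
or 39 [196.5 284.6] [0.4413 0.3243] [-0.0055  1.    ] 0.04734179050075344
[0.4399 0.3608] [ 0.0372 -0.9993] 0.1272269030918354 -87.86838603750864 grasp [0.4396 0.3688] 2.1316139624913575 ([134.8, 541.5, 3.3], [0.0035, 0.0019, 3.0686])
```

View pics/w15.png

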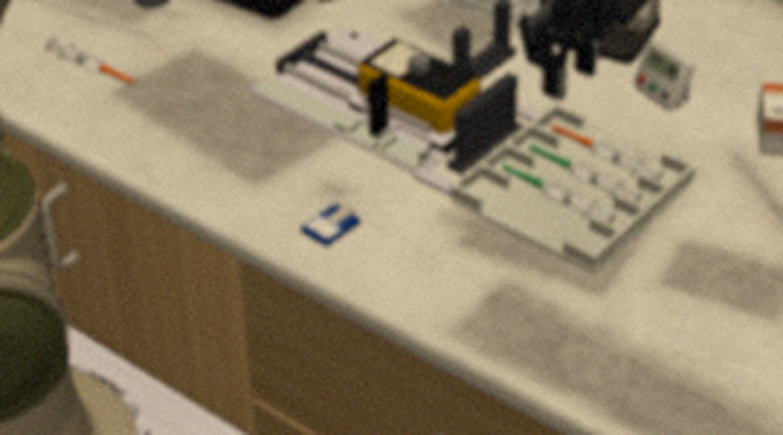

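View pics/x15.png

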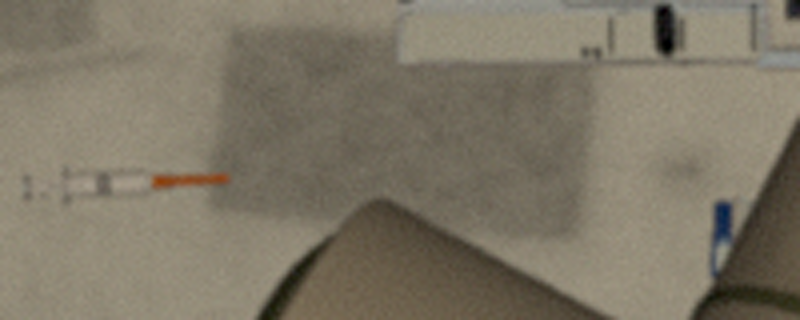

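Call:
servo_tool(
  series=[135,541,0,0,0,-1.6,0,135,541,0,0,0,-1.6,0,135,541,0,0,0,-1.6,0,135,541,0,0,0,-1.6,0,135,541,0,0,0,-1.6,0,135,541,0,0,0,-1.6,0,135,541,0,0,0,-1.6,0,135,541,0,0,0,-1.6,0,135,541,0,0,0,-1.6,0,135,541,0,0,0,-1.6,0,135,541,0,0,0,-1.6,0,135,541,0,0,0,-2.5,0,135,541,0,0,0,-2.5,0,135,541,0,0,0,-2.5,0,135,541,0,0,0,-3,0,135,541,0,0,0,-3,0,135,541,0,0,0,-3,0,135,541,0,0,0,-3,0,135,541,0,0,0,-3,0,135,541,0,0,0,-3,0],
)

```text
t: 37.9
eef_pos: [0.4386, 0.3681, 0.1613]
orientation: [[0.976, -0.22, -0.003], [-0.22, -0.976, -0.001], [-0.002, 0.002, -1.0]]
force: [1.5, 0.0, -0.1]
width: 0.496
```

```bash
python3 - <<'E'
from h import *
np.set_printoptions(suppress=True,precision=4)
f,g=look('16'); b=cv2.imread('pics/s16.png'); cv2.imwrite('pics/w16.png',cv2.resize(b[130:280,130:400],None,fx=2.9,fy=2.9,interpolation=cv2.INTER_CUBIC))
s=readout.get_obs(); print(s['t'],s['joint_positions'])
print(move((0.4396,0.3688,.09),np.radians(2)))
E
```

```text
38.0 [0.4937 0.5043 1.4753 0.     1.1645 0.7199]
([0.9, -1.0, 71.4], [0.0014, 0.0022, -0.2612])
```

View pics/w16.png

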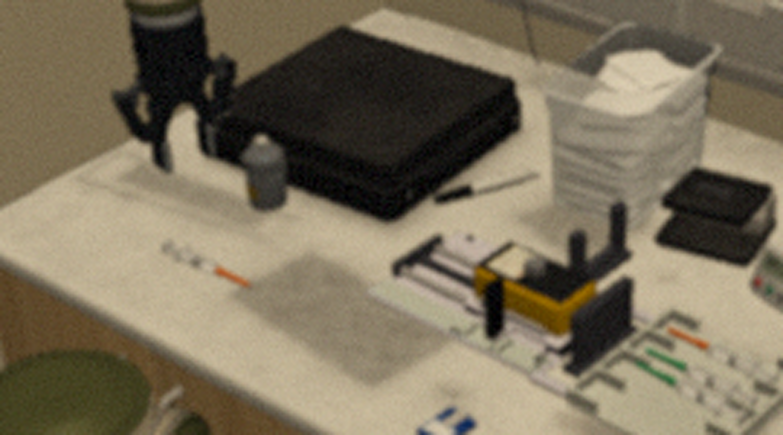

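View pics/y16.png

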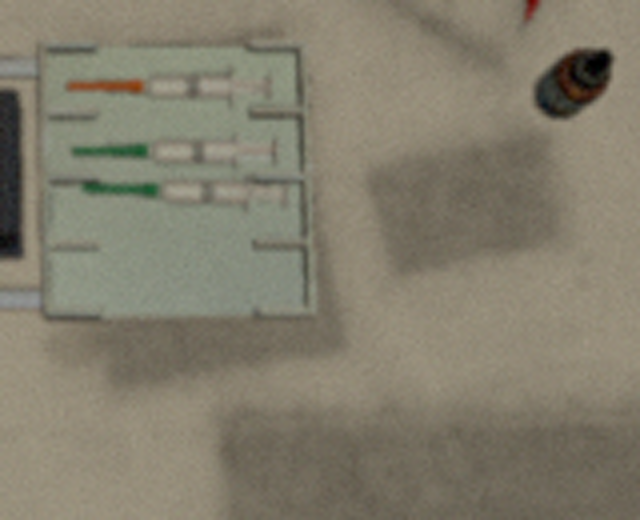

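```bash
python3 - <<'E'
from h import *
np.set_printoptions(suppress=True,precision=4)
f=grab('top')
for L in [63,21,-21,-63]:
    for y in (.064,-.06):
        p=TM+SX*L/1000+SY*y; q=proj(f,(*p,.014)); print(L,y,q,(q-[350,180])*4)
for t,e in [((366.5,201.7),(417.5,201.2)),((368,218),(418.5,217.8)),((370.7,226.8),(421.5,227.8))]:
    r=fitsyr(f,t,e,w=3); A=at_z(f,*r[0],.014)[:2]-TM;B=at_z(f,*r[1],.014)[:2]-TM
    print('tip x,y',A@SX,A@SY,'end',B@SX,B@SY)
a=cv2.imread('pics/s15.png'); cv2.imwrite('pics/v15.png',cv2.resize(a[225:300,320:420],None,fx=8,fy=8,interpolation=cv2.INTER_CUBIC))
a=cv2.imread('pics/s16.png'); cv2.imwrite('pics/v16.png',cv2.resize(a[225:300,320:420],None,fx=8,fy=8,interpolation=cv2.INTER_CUBIC))
E
```

```text
63 0.064 [368.2296 200.6524] [72.9185 82.6094]
63 -0.06 [417.0522 200.8434] [268.209   83.3735]
21 0.064 [368.3722 216.8593] [ 73.4886 147.4371]
21 -0.06 [417.4384 217.0455] [269.7535 148.182 ]
-21 0.064 [368.511  233.2303] [ 74.0442 212.9213]
-21 -0.06 [417.8179 233.4115] [271.2717 213.646 ]
-63 0.064 [368.6461 249.7626] [ 74.5846 279.0505]
-63 -0.06 [418.1906 249.9384] [272.7622 279.7537]
tip x,y 0.06141972698229177 0.06841332425288997 end 0.06247910457211515 -0.061122521101924926
tip x,y 0.019083777171697576 0.06495969922758167 end 0.019932782117558438 -0.06265831274308171
tip x,y -0.004069764371042657 0.058340045483672075 end -0.006993951376634008 -0.06959868126074976
```

View pics/v15.png

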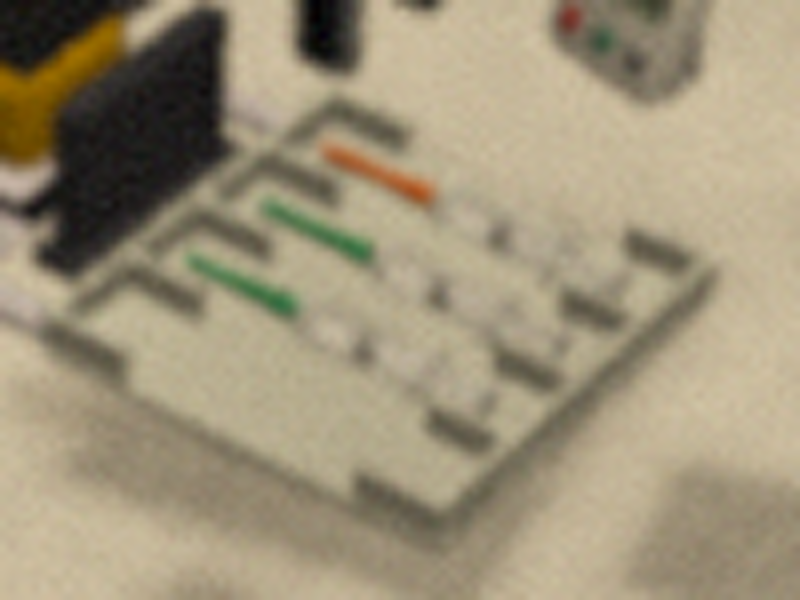

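View pics/v16.png

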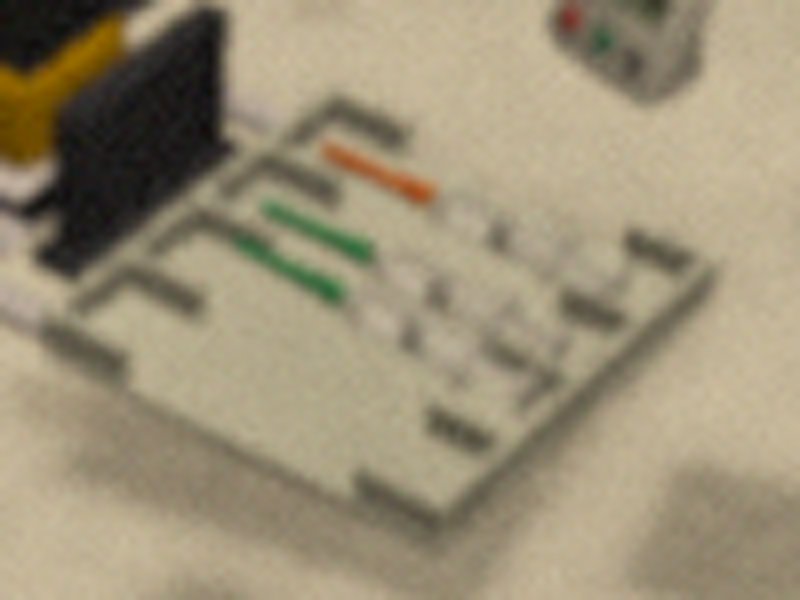

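Call:
servo_tool(
  series=[1,-1,20,0,0,-0.14,0,1,-1,40,0,0,-0.261,0,1,-1,70,0,0,-0.261,0,1,-1,100,0,0,-0.261,0,1,-1,120,0,0,-0.261,0,1,-1,129,0,0,-0.261,0,1,-1,129,0,0,-0.261,0.2,1,-1,129,0,0,-0.261,0.4,1,-1,129,0,0,-0.261,0.7,1,-1,129,0,0,-0.261,1,1,-1,129,0,0,-0.261,1,1,-1,129,0,0,-0.261,1],
)

```text
t: 39.25
eef_pos: [0.441, 0.3695, 0.035]
orientation: [[0.999, 0.033, 0.002], [0.033, -0.999, 0.001], [0.002, -0.001, -1.0]]
force: [-0.0, -1.2, 6.4]
width: 0.162
```

Call:
servo_tool(
  series=[0,0,-10,0,0,0,1,0,0,-30,0,0,0,1,0,0,-60,0,0,0,1,0,0,-90,0,0,0,1,0,0,-120,0,0,0,1,0,0,-120,0,0,0,1],
)

```text
t: 39.85
eef_pos: [0.4417, 0.37, 0.1586]
orientation: [[0.999, 0.034, 0.007], [0.034, -0.999, 0.004], [0.007, -0.004, -1.0]]
force: [-0.4, -0.3, 0.1]
width: 0.159
```

```bash
python3 - <<'E'
from h import *
np.set_printoptions(suppress=True,precision=4)
g=grab('scene','s17.png'); b=cv2.imread('pics/s17.png'); cv2.imwrite('pics/w17.png',cv2.resize(b[130:280,130:400],None,fx=2.9,fy=2.9,interpolation=cv2.INTER_CUBIC))
p=TM-SX*.063+SY*(-.003); print(p,move((*p,0.15),YAW+np.pi),readout.get_obs()['width'])
E
```

```text
[ 0.5129 -0.1758] ([53.7, 547.5, 5.3], [0.0057, -0.0031, -3.0732]) 0.1610755863253256
```

View pics/w17.png

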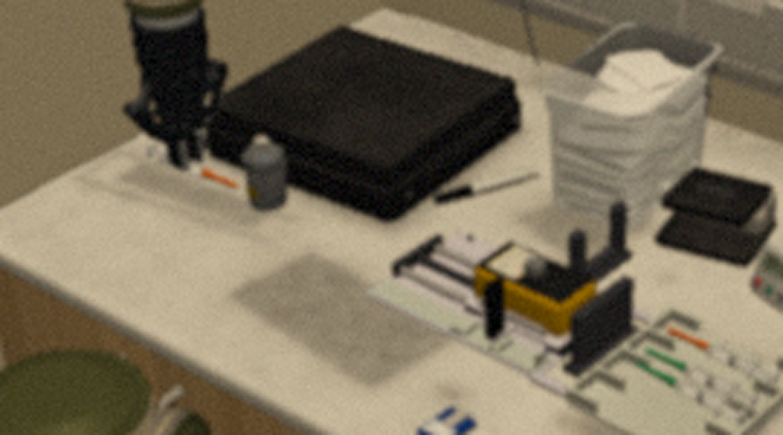

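Call:
servo_tool(
  series=[1,15,0,0,0,0.14,1,4,40,0,0,0,0.28,1,6,65,0,0,0,0.42,1,8,90,0,0,0,0.56,1,11,115,0,0,0,0.7,1,14,140,0,0,0,0.84,1,16,165,0,0,0,0.98,1,19,190,0,0,0,1.12,1,21,215,0,0,0,1.26,1,24,240,0,0,0,1.4,1,26,265,0,0,0,1.54,1,28,290,0,0,0,1.68,1,31,315,0,0,0,1.82,1,33,340,0,0,0,1.96,1,36,365,0,0,0,2.1,1,38,390,0,0,0,2.24,1,41,415,0,0,0,2.38,1,43,440,0,0,0,2.52,1,46,465,0,0,0,2.66,1,48,485,0,0,0,2.8,1],
)

```text
t: 41.9
eef_pos: [0.5042, -0.115, 0.1529]
orientation: [[-0.933, -0.36, -0.002], [-0.36, 0.933, 0.001], [0.001, 0.001, -1.0]]
force: [-0.1, 0.1, 0.5]
width: 0.163
```

```bash
python3 - <<'E'
from h import *
np.set_printoptions(suppress=True,precision=4)
g=grab('scene','s18.png'); b=cv2.imread('pics/s18.png'); cv2.imwrite('pics/w18.png',cv2.resize(b[180:330,170:440],None,fx=2.9,fy=2.9,interpolation=cv2.INTER_CUBIC))
p=TM-SX*.063+SY*(-.003); print(p,move((*p,0.07),YAW+np.pi),readout.get_obs()['width'])
E
```

```text
[ 0.5129 -0.1758] ([12.7, -57.7, 83.0], [-0.0002, -0.001, 0.395]) 0.16557982461330714
```

View pics/w18.png

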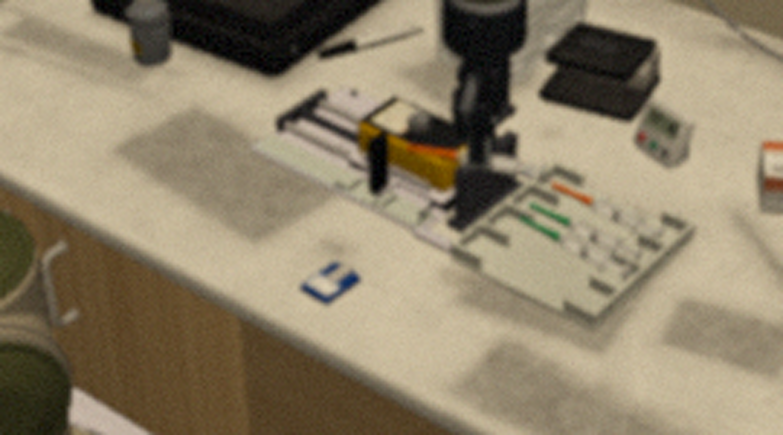

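Call:
servo_tool(
  series=[3,-15,0,0,0,0.14,1,6,-30,0,0,0,0.28,1,9,-45,0,0,0,0.395,1,12,-55,0,0,0,0.395,1,13,-58,0,0,0,0.395,1,13,-58,25,0,0,0.395,1,13,-58,55,0,0,0.395,1,13,-58,77,0,0,0.395,1,13,-58,82,0,0,0.395,1,13,-58,82,0,0,0.395,1],
)

```text
t: 42.95
eef_pos: [0.5136, -0.1722, 0.0716]
orientation: [[-1.0, 0.018, -0.001], [0.018, 1.0, 0.001], [0.001, 0.001, -1.0]]
force: [-0.3, -0.9, 0.5]
width: 0.163
```

```bash
python3 - <<'E'
from h import *
np.set_printoptions(suppress=True,precision=4)
g=grab('scene','s19.png'); b=cv2.imread('pics/s19.png'); cv2.imwrite('pics/w19.png',cv2.resize(b[180:330,230:440],None,fx=3.7,fy=3.7,interpolation=cv2.INTER_CUBIC))
p=TM-SX*.063+SY*(-.003); print(p,move((*p,0.041),YAW+np.pi),readout.get_obs()['width'])
E
```

```text
[ 0.5129 -0.1758] ([1.0, -3.3, 31.5], [-0.0003, 0.0006, 0.0166]) 0.16150159118042529
```

View pics/w19.png

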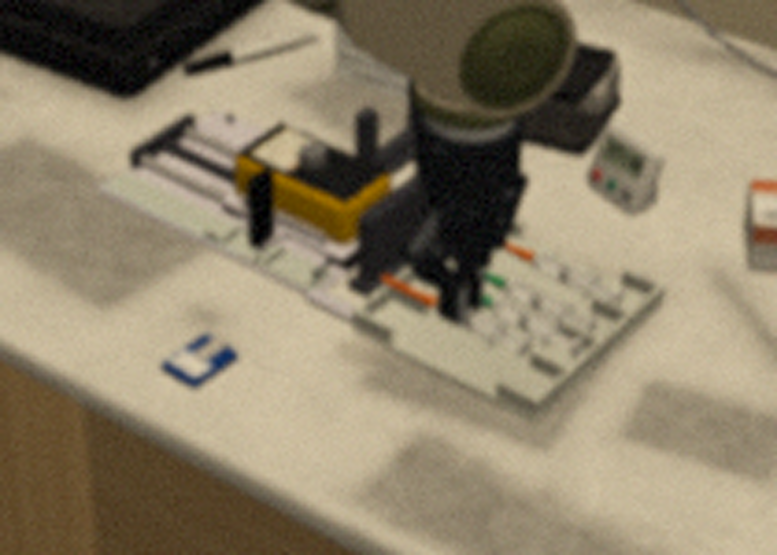

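Call:
servo_tool(
  series=[1,-3,8,0,0,0.017,1,1,-3,16,0,0,0.017,1,1,-3,24,0,0,0.017,1,1,-3,30,0,0,0.017,1,1,-3,30,0,0,0.017,0.8,1,-3,30,0,0,0.017,0.6,1,-3,30,0,0,0.017,0.45,1,-3,30,0,0,0.017,0.42,1,-3,18,0,0,0.017,0.42,1,-3,-15,0,0,0.017,0.42,1,-3,-55,0,0,0.017,0.42,1,-3,-80,0,0,0.017,0.42,1,-3,-80,0,0,0.017,0.42],
)

```text
t: 44.3
eef_pos: [0.5141, -0.1764, 0.1563]
orientation: [[-0.999, 0.037, 0.007], [0.037, 0.999, -0.004], [-0.007, -0.004, -1.0]]
force: [-0.1, -0.1, -0.0]
width: 0.292
```

```bash
python3 - <<'E'
from h import *
np.set_printoptions(suppress=True,precision=4)
f,g=look('20'); print(readout.get_obs()['t'])
a=cv2.imread('pics/s20.png'); cv2.imwrite('pics/v20.png',cv2.resize(a[225:300,320:420],None,fx=8,fy=8,interpolation=cv2.INTER_CUBIC))
# knocked one from t16
f['color']=cv2.cvtColor(cv2.imread('pics/t16.png'),cv2.COLOR_BGR2RGB)
r=fitsyr(f,(370.7,226.8),(421.5,227.8),w=3)
o,d,L,an=syr(f,*r[:2]); a=at_z(f,*r[0],.014)[:2]; b=at_z(f,*r[1],.014)[:2]; d=(a-b)/np.linalg.norm(a-b); o=(a+b)/2; p=o-.008*d
an=np.degrees(np.arctan2(d[1],d[0])); print(p,(p-TM)@SX,(p-TM)@SY,an,move((*p,.12),np.radians(an+90)))
E
```

```text
44.4
[ 0.5699 -0.1884] -0.005675313109632218 -0.01362889366204678 86.73039554209785 ([-57.6, -10.7, 32.4], [-0.0004, 0.0009, 0.0202])
```

View pics/v20.png

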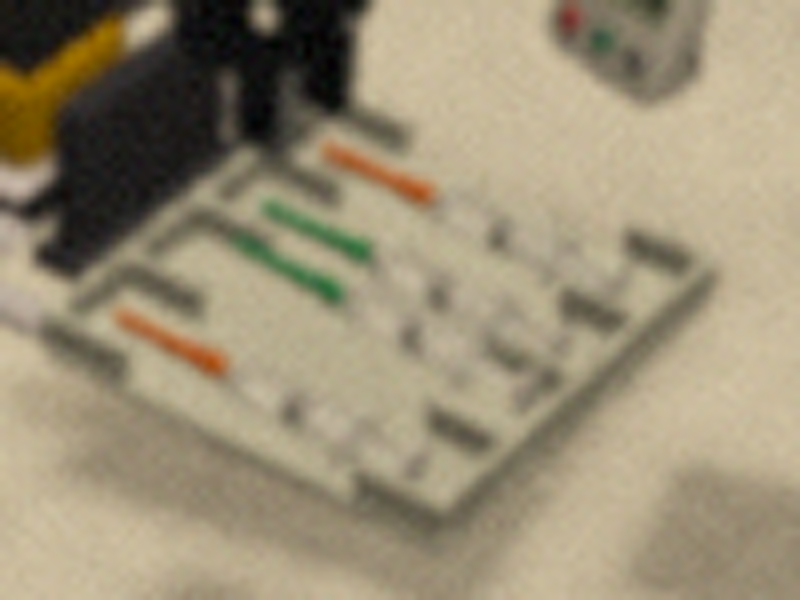

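```bash
python3 - <<'E'
from h import *
p=TM-SX*.009+SY*.030; print(p,move((*p,.065),YAW+np.pi))
E
```

```text
[ 0.56805247 -0.14470418] ([-54.1, 32.9, 87.4], [-0.0004, 0.0009, -0.002])
```

View pics/t20.png

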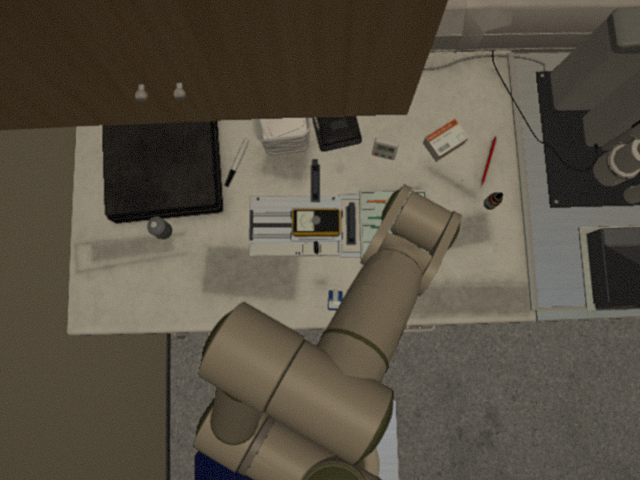

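Call:
servo_tool(
  series=[-20,12,20,0,0,0,0.48,-54,33,40,0,0,0,0.48,-54,33,65,0,0,0,0.48,-54,33,82,0,0,0,0.48,-54,33,87,0,0,0,0.48,-54,33,87,0,0,0,0.48,-54,33,87,0,0,0,0.48],
)

```text
t: 45.1
eef_pos: [0.568, -0.1449, 0.0654]
orientation: [[-0.999, 0.037, 0.001], [0.037, 0.999, -0.0], [-0.001, -0.0, -1.0]]
force: [-0.4, -0.0, -0.1]
width: 0.259
```

```bash
python3 - <<'E'
from h import *
f,g=look('21'); print(readout.get_obs()['width'])
a=cv2.imread('pics/s21.png'); cv2.imwrite('pics/v21.png',cv2.resize(a[225:300,320:420],None,fx=8,fy=8,interpolation=cv2.INTER_CUBIC))
p=TM-SX*.009+SY*.030; print(p,move((*p,.04),YAW+np.pi))
E
```

```text
0.26130861002922723
[ 0.56805247 -0.14470418] ([0.2, 0.3, 25.8], [-0.0006, 0.0014, -0.0022])
```

View pics/v21.png

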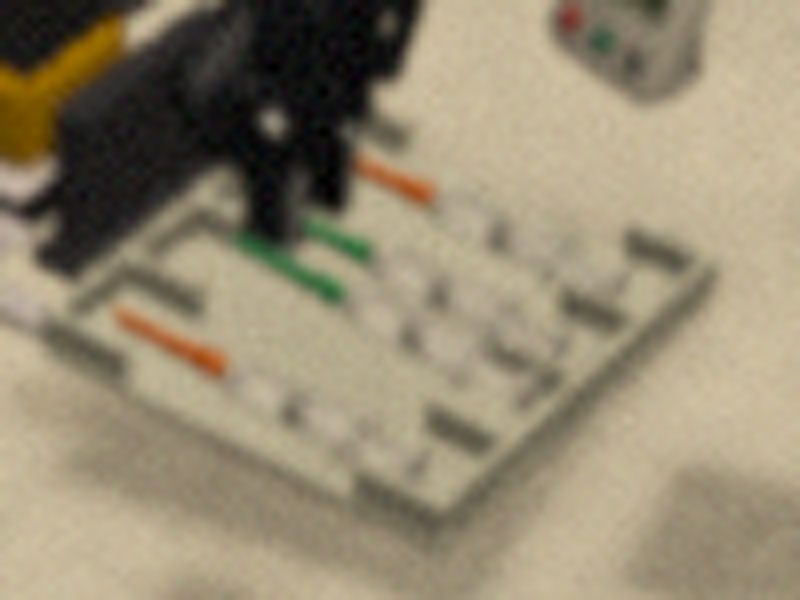

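Descend in steps with force checks.

Call:
servo_tool(
  series=[0,0,8,0,0,0,0.48,0,0,15,0,0,0,0.48,0,0,18,0,0,0,0.48,0,0,18,0,0,0,0.48],
)

```text
t: 45.6
eef_pos: [0.568, -0.1446, 0.0468]
orientation: [[-0.999, 0.037, 0.0], [0.037, 0.999, 0.0], [-0.0, 0.0, -1.0]]
force: [-1.1, 0.9, 5.8]
width: 0.261
```

Call:
servo_tool(
  series=[0,0,2,0,0,0,0.48,0,0,4,0,0,0,0.48,0,0,4,0,0,0,0.48],
)

```text
t: 45.9
eef_pos: [0.5687, -0.1448, 0.045]
orientation: [[-0.999, 0.037, 0.002], [0.037, 0.999, -0.001], [-0.002, -0.001, -1.0]]
force: [-5.8, 2.7, 21.0]
width: 0.263
```

```bash
python3 - <<'E'
from h import *
f,g=look('22'); s=readout.get_obs();print(s['width'],s['force'],s['eef_pos'])
a=cv2.imread('pics/s22.png'); cv2.imwrite('pics/v22.png',cv2.resize(a[225:300,320:420],None,fx=8,fy=8,interpolation=cv2.INTER_CUBIC))
E
```

```text
0.2632530925998055 [-6.41469598  3.09472569 21.21434307] [ 0.56870166 -0.14484695  0.04508245]
```

View pics/v22.png

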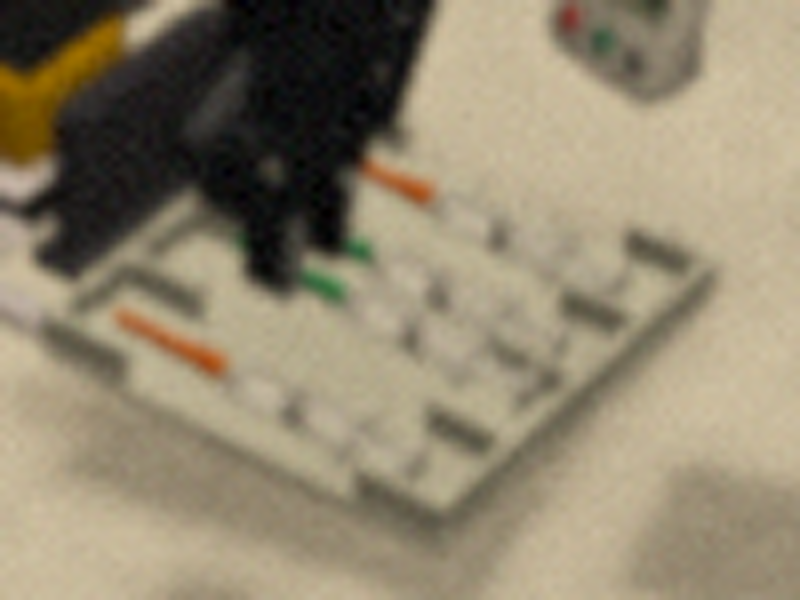

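Call:
servo_tool(
  series=[0,0,-4,0,0,0,0.48,0,0,-8,0,0,0,0.48,0,0,-8,0,0,0,0.48],
)

```text
t: 46.3
eef_pos: [0.568, -0.1447, 0.051]
orientation: [[-0.999, 0.037, 0.0], [0.037, 0.999, -0.0], [-0.0, -0.0, -1.0]]
force: [0.4, -0.3, -0.3]
width: 0.262
```

```bash
python3 - <<'E'
from h import *
np.set_printoptions(suppress=True,precision=4)
f,g=look('23'); s=readout.get_obs();print(s['width'],s['force'],s['eef_pos'])
a=cv2.imread('pics/s23.png'); cv2.imwrite('pics/v23.png',cv2.resize(a[225:300,320:420],None,fx=8,fy=8,interpolation=cv2.INTER_CUBIC))
for u,v,n in [(97,117,'d1 L'),(97,181,'d2 L'),(97,246,'d3 L'),(250,114,'d1 R'),(250,180,'d2R'),(254,245,'d3 R')]:
    X=at_z(f,350+u/4,180+v/4,.022)[:2]-TM; print(n,X@SX,X@SY)
b=cv2.imread('pics/t16.png'); cv2.imwrite('pics/q16.png',cv2.resize(b[188:264,356:432],None,fx=8,fy=8,interpolation=cv2.INTER_CUBIC)[:600])
E
```

```text
0.25996670518315623 [-0.0302 -0.1118 -0.4645] [ 0.5677 -0.1446  0.0505]
d1 L 0.03891509629130215 0.0496376302969187
d2 L -0.002088099300169118 0.05005595969148111
d3 L -0.043326416424710315 0.0504627829137646
d1 R 0.04122822721907605 -0.046731073439664164
d2R -0.001085669027717298 -0.04581672795273603
d3 R -0.042336495260969324 -0.04744668622562455
```

View pics/v23.png

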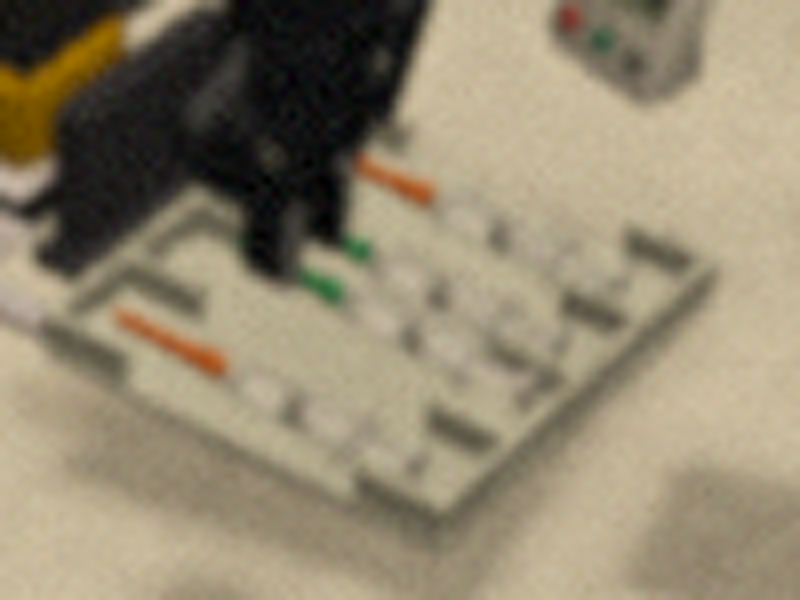

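View pics/q16.png

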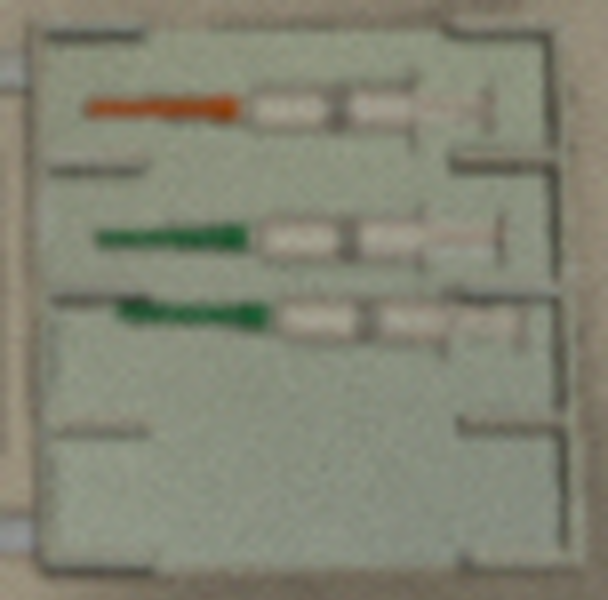

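Call:
servo_tool(
  series=[0,4,0,0,0,0,0.48,0,4,2,0,0,0,0.48,0,4,5,0,0,0,0.48,0,4,5,0,0,0,0.48],
)

```text
t: 46.8
eef_pos: [0.568, -0.1406, 0.0455]
orientation: [[-0.999, 0.037, -0.0], [0.037, 0.999, 0.0], [0.0, 0.0, -1.0]]
force: [-0.6, 1.4, 2.0]
width: 0.263
```

Call:
servo_tool(
  series=[0,0,1,0,0,0,0.48,0,0,2,0,0,0,0.48,0,0,2,0,0,0,0.48],
)

```text
t: 47.1
eef_pos: [0.5684, -0.1408, 0.0444]
orientation: [[-0.999, 0.037, 0.001], [0.037, 0.999, -0.0], [-0.001, -0.0, -1.0]]
force: [-1.7, 1.2, 6.8]
width: 0.255
```

```bash
python3 - <<'E'
from h import *
np.set_printoptions(suppress=True,precision=4)
f,g=look('24'); s=readout.get_obs();print(s['width'],s['force'],s['wrist_torque'],s['eef_pos'])
a=cv2.imread('pics/s24.png'); cv2.imwrite('pics/v24.png',cv2.resize(a[225:300,320:420],None,fx=8,fy=8,interpolation=cv2.INTER_CUBIC))
d=np.abs(a.astype(int)-cv2.imread('pics/s23.png')).sum(2)
E
```

```text
0.2591257172537992 [-1.2626  1.41    7.104 ] [0.1945 0.0401 0.0263] [ 0.5684 -0.1407  0.0445]
```

View pics/v24.png

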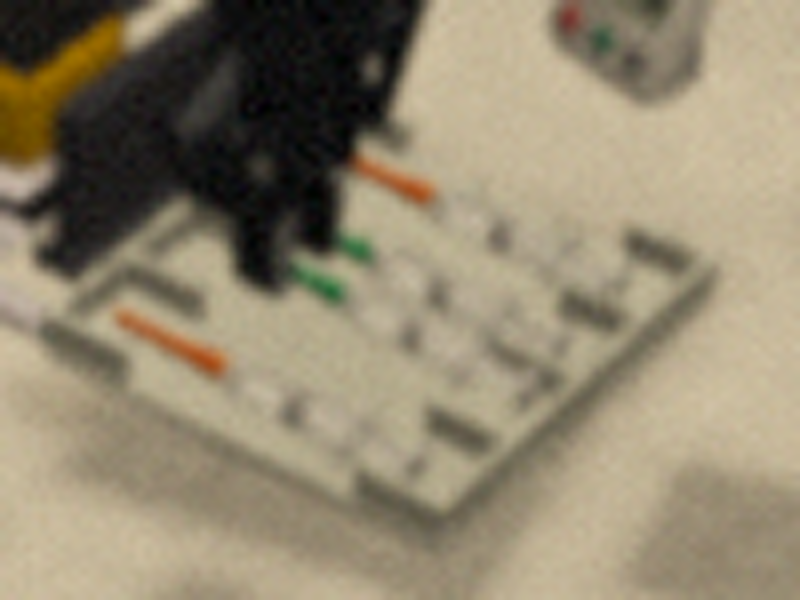

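```bash
python3 - <<'E'
from h import *
p=TM-SX*.010-SY*.012; print(p,move((*p,.052),YAW+np.pi))
E
```

```text
[ 0.5655873  -0.18664369] ([1.1, -46.0, -7.5], [-0.0004, 0.0011, -0.002])
```

Call:
servo_tool(
  series=[0,0,-10,0,0,0,0.48,0,0,-22,0,0,0,0.6,1,-20,-22,0,0,0,1,1,-46,-22,0,0,0,1,1,-46,-22,0,0,0,1,1,-46,-22,0,0,0,1,1,-46,-14,0,0,0,1,1,-46,-8,0,0,0,1,1,-46,-8,0,0,0,1],
)

```text
t: 48.1
eef_pos: [0.5648, -0.1857, 0.0505]
orientation: [[-0.999, 0.036, -0.002], [0.036, 0.999, 0.001], [0.002, 0.001, -1.0]]
force: [-0.5, -0.8, 0.3]
width: -0.006
```

```bash
python3 - <<'E'
from h import *
np.set_printoptions(suppress=True,precision=4)
f,g=look('25'); s=readout.get_obs();print(s['width'],s['force'],s['wrist_torque'],s['eef_pos'])
a=cv2.imread('pics/s25.png'); cv2.imwrite('pics/v25.png',cv2.resize(a[225:300,320:420],None,fx=8,fy=8,interpolation=cv2.INTER_CUBIC))
E
```

```text
-0.0030622907774842736 [ 0.7961 -0.0122  0.093 ] [ 0.0073 -0.0066  0.0201] [ 0.5653 -0.1862  0.0515]
```

View pics/v25.png

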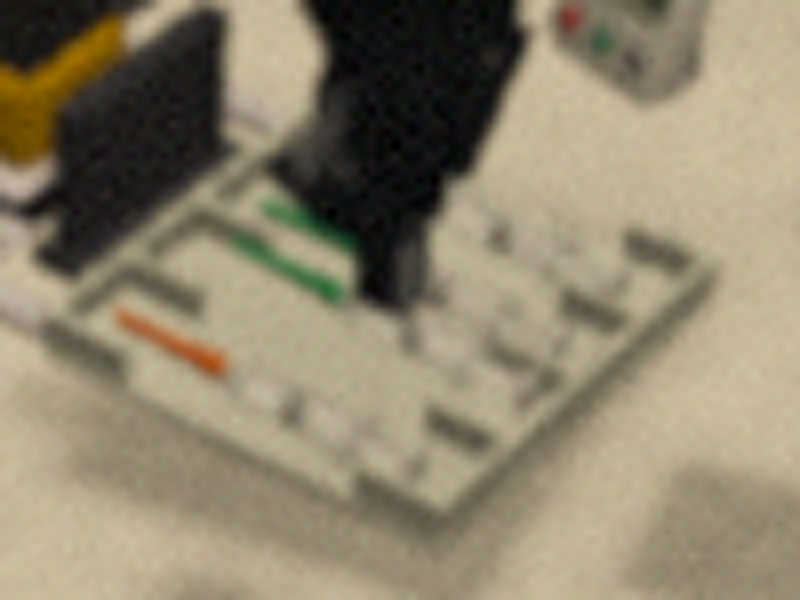

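Call:
servo_tool(
  series=[0,0,1,0,0,0,1,0,0,3,0,0,0,1,0,0,3,0,0,0,1],
)

```text
t: 48.5
eef_pos: [0.5652, -0.1865, 0.0486]
orientation: [[-0.999, 0.037, -0.0], [0.037, 0.999, 0.0], [0.0, 0.0, -1.0]]
force: [0.7, -0.2, 0.4]
width: -0.002
```

Call:
servo_tool(
  series=[0,0,0.5,0,0,0,1,0,0,1,0,0,0,1,0,0,1,0,0,0,1],
)

```text
t: 48.8
eef_pos: [0.5653, -0.1866, 0.0478]
orientation: [[-0.999, 0.037, -0.0], [0.037, 0.999, 0.0], [0.0, 0.0, -1.0]]
force: [-0.7, -0.6, 0.1]
width: -0.005
```

Call:
servo_tool(
  series=[0,0,0.5,0,0,0,1,0,0,1,0,0,0,1,0,0,1,0,0,0,1],
)

```text
t: 49.1
eef_pos: [0.5654, -0.1866, 0.0475]
orientation: [[-0.999, 0.037, 0.0], [0.037, 0.999, -0.0], [-0.0, -0.0, -1.0]]
force: [-2.4, 0.6, 6.9]
width: -0.002
```

Call:
servo_tool(
  series=[0,0,0.5,0,0,0,1,0,0,1,0,0,0,1,0,0,1,0,0,0,1],
)

```text
t: 49.4
eef_pos: [0.5655, -0.1866, 0.0474]
orientation: [[-0.999, 0.037, 0.001], [0.037, 0.999, -0.0], [-0.001, -0.0, -1.0]]
force: [-4.6, 2.4, 15.2]
width: 0.0
```

Call:
servo_tool(
  series=[2,0,0,0,0,0,1,4,0,0,0,0,0,1,6,0,0,0,0,0,1,8,0,0,0,0,0,1,10,0,0,0,0,0,1,12,0,0,0,0,0,1,14,0,0,0,0,0,1,15,0,0,0,0,0,1,15,0,0,0,0,0,1],
)

```text
t: 50.3
eef_pos: [0.5502, -0.1859, 0.0469]
orientation: [[-0.999, 0.037, -0.0], [0.037, 0.999, 0.0], [0.0, 0.0, -1.0]]
force: [-4.9, 2.8, 11.7]
width: 0.002
```

Call:
servo_tool(
  series=[0,0,-10,0,0,0,1,0,0,-50,0,0,0,1,0,0,-100,0,0,0,1,0,0,-100,0,0,0,0.5],
)

```text
t: 50.7
eef_pos: [0.5529, -0.1873, 0.1527]
orientation: [[-0.999, 0.037, 0.011], [0.037, 0.999, -0.006], [-0.011, -0.006, -1.0]]
force: [-0.2, -1.1, -0.2]
width: 0.155
```

```bash
python3 - <<'E'
from h import *
np.set_printoptions(suppress=True,precision=4)
f,g=look('26'); s=readout.get_obs();print(s['width'],s['force'],s['wrist_torque'],s['eef_pos'])
a=cv2.imread('pics/s26.png'); cv2.imwrite('pics/v26.png',cv2.resize(a[225:300,320:420],None,fx=8,fy=8,interpolation=cv2.INTER_CUBIC))
E
```

```text
0.2524947678564834 [-0.5761 -0.5572 -0.9506] [0.0197 0.0262 0.0078] [ 0.5507 -0.1862  0.1469]
```

View pics/v26.png

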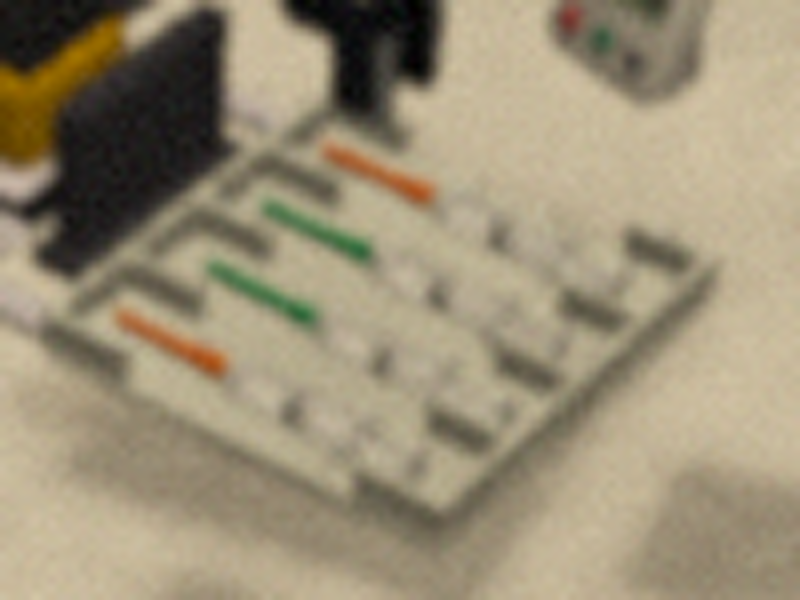

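```bash
python3 - <<'E'
from h import *
print(move((0.5195,0.0229,0.20),np.radians(-92)))
E
```

```text
([38.7, 207.7, -53.4], [-0.0027, 0.0008, -1.5727])
```

Call:
servo_tool(
  series=[0,10,-50,0,0,0,0,39,208,-53,0,0,-1.572,0,39,208,-53,0,0,-1.572,0,39,208,-53,0,0,-1.572,0,39,208,-53,0,0,-1.572,0,39,208,-53,0,0,-1.572,0,39,208,-53,0,0,-1.572,0,39,208,-53,0,0,-1.572,0,39,208,-53,0,0,-1.572,0,39,208,-53,0,0,-1.572,0,39,208,-53,0,0,-1.572,0,39,208,-53,0,0,-1.572,0,39,208,-53,0,0,-1.572,0,39,208,-53,0,0,-1.572,0],
)

```text
t: 52.2
eef_pos: [0.5187, 0.0233, 0.198]
orientation: [[-0.038, -0.999, -0.002], [-0.999, 0.038, 0.0], [-0.0, 0.002, -1.0]]
force: [-0.4, 0.8, 0.6]
width: 0.498
```

```bash
python3 - <<'E'
from h import *
np.set_printoptions(suppress=True,precision=4)
f,g=look('27'); s=readout.get_obs();print(s['t'],s['eef_pos'],s['joint_positions'])
b=cv2.imread('pics/t27.png'); cv2.imwrite('pics/q27.png',cv2.resize(b[188:264,356:432],None,fx=8,fy=8,interpolation=cv2.INTER_CUBIC)[:600])
for n,c in enumerate(caps(f,(356,188,432,264))):
    d=c[3]-TM; print(c[0],c[1],'stand',d@SX,d@SY,c[5])
print(move((0.5195,0.0229,0.075),np.radians(-92)))
a=cv2.imread('pics/s27.png'); cv2.imwrite('pics/z27.png',cv2.resize(a[205:275,255:355],None,fx=8,fy=8,interpolation=cv2.INTER_CUBIC))
E
```

```text
52.3 [0.5189 0.0233 0.1983] [-0.181   0.3539  1.5989  0.0001  1.1897  1.4271]
or 24 stand 0.06339454614197859 0.03843064041252421 0.047932948262938355
or 31 stand -0.06383437351976343 0.040246886352779614 0.043739818847622805
gr 13 stand 0.021214981273134665 0.030851137935360397 0.026960440225807618
([0.4, -0.7, 123.3], [0.0009, 0.0002, -0.0024])
```

View pics/q27.png

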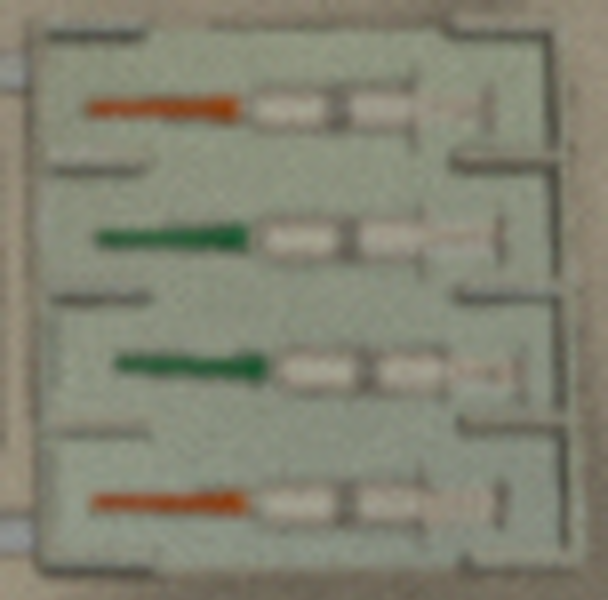

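View pics/z27.png

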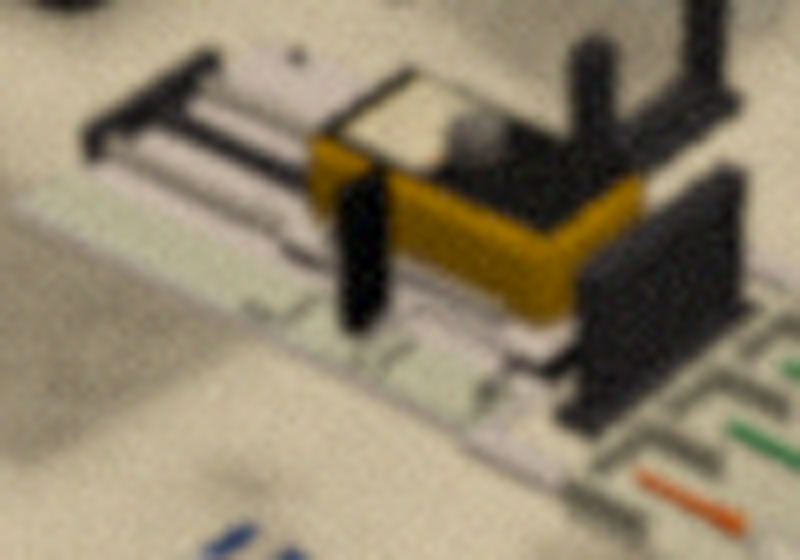

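```bash
python3 - <<'E'
from h import *
np.set_printoptions(suppress=True,precision=4)
f=grab('top')
r=fitsyr(f,(370.4,233.4),(421.3,234.8),w=3); A=at_z(f,*r[0],.014)[:2]-TM;B=at_z(f,*r[1],.014)[:2]-TM
print('tip',A@SX,A@SY,'end',B@SX,B@SY)
p=TM-SX*.021-SY*.013; print(move((*p,.14),YAW+np.pi))
E
```

```text
tip -0.020952562080374625 0.059240540679212285 end -0.02357394793610666 -0.0687347283509744
([209.1, -43.4, 58.4], [0.0005, -0.0004, 1.5688])
```

Call:
servo_tool(
  series=[209,-43,0,0,0,-1.573,0.2,209,-43,0,0,0,-1.573,0.42,209,-43,0,0,0,-1.573,0.42,209,-43,0,0,0,-1.573,0.42,209,-43,0,0,0,-1.573,0.42,209,-43,20,0,0,-1.573,0.42,209,-43,40,0,0,-1.573,0.42,209,-43,58,0,0,-1.573,0.42,209,-43,58,0,0,-1.573,0.42,209,-43,58,0,0,-1.573,0.42,209,-43,58,0,0,-1.573,0.42,209,-43,58,0,0,-1.573,0.42,209,-43,58,0,0,-1.573,0.42],
)

```text
t: 53.65
eef_pos: [0.5545, -0.1871, 0.1407]
orientation: [[0.999, -0.037, -0.0], [-0.037, -0.999, 0.0], [-0.0, -0.0, -1.0]]
force: [0.3, 0.4, -1.1]
width: 0.29
```

```bash
python3 - <<'E'
from h import *
np.set_printoptions(suppress=True,precision=4)
g=grab('scene','s28.png'); a=cv2.imread('pics/s28.png'); cv2.imwrite('pics/v28.png',cv2.resize(a[225:300,320:420],None,fx=8,fy=8,interpolation=cv2.INTER_CUBIC))
p=TM-SX*.0223-SY*.013; print(move((*p,.039),YAW),readout.get_obs()['width'])
E
```

```text
([-1.3, 0.1, 101.7], [-0.0001, 0.0, -0.0016]) 0.28810779884108906
```

View pics/v28.png

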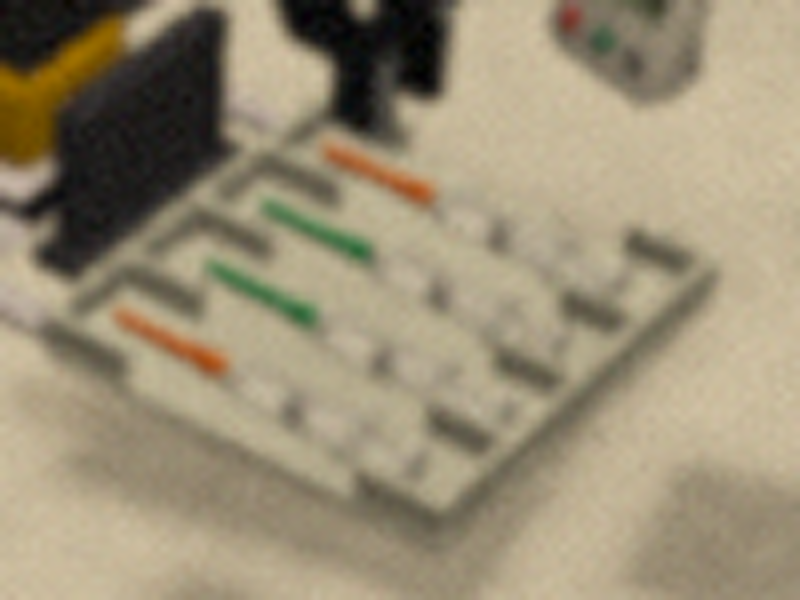

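Call:
servo_tool(
  series=[-1,0,40,0,0,0,0.42,-1,0,75,0,0,0,0.42,-1,0,90,0,0,0,0.42,-1,0,93,0,0,0,0.42,-1,0,93,0,0,0,0.42],
)

```text
t: 54.2
eef_pos: [0.5541, -0.1874, 0.0487]
orientation: [[0.999, -0.034, 0.001], [-0.034, -0.999, -0.001], [0.001, 0.001, -1.0]]
force: [-0.3, 0.7, -0.8]
width: 0.292
```

Call:
servo_tool(
  series=[0,0,4,0,0,0,0.42,0,0,7.5,0,0,0,0.42,0,0,7.5,0,0,0,0.42],
)

```text
t: 54.5
eef_pos: [0.5536, -0.1871, 0.0405]
orientation: [[0.999, -0.034, 0.0], [-0.034, -0.999, -0.0], [0.0, 0.0, -1.0]]
force: [-0.3, 0.5, -1.2]
width: 0.293
```

Call:
servo_tool(
  series=[0,0,0,0,0,0,0.6,0,0,0,0,0,0,0.8,0,0,0,0,0,0,1,0,0,0,0,0,0,1,0,0,0,0,0,0,1,0,-2,-1,0,0,0,1,1,-4,-1,0,0,0,1,1,-6,-1,0,0,0,1,1,-6,-1,0,0,0,1],
)

```text
t: 55.4
eef_pos: [0.5547, -0.1807, 0.0411]
orientation: [[0.999, -0.033, -0.0], [-0.033, -0.999, 0.0], [-0.0, -0.0, -1.0]]
force: [-0.3, 0.3, -0.7]
width: 0.179
```

Call:
servo_tool(
  series=[0,0,1,0,0,0,0.9,0,0,1,0,0,0,0.7,0,0,1,0,0,0,0.5,0,0,1,0,0,0,0.42,0,0,1,0,0,0,0.42,0,0,-20,0,0,0,0.42,0,0,-60,0,0,0,0.42,0,0,-110,0,0,0,0.3,0,0,-140,0,0,0,0,0,0,-155,0,0,0,0,0,0,-155,0,0,0,0],
)

```text
t: 56.5
eef_pos: [0.5554, -0.1816, 0.1985]
orientation: [[0.999, -0.034, 0.004], [-0.034, -0.999, -0.002], [0.004, 0.002, -1.0]]
force: [-0.4, -0.1, -1.0]
width: 0.502
```

```bash
python3 - <<'E'
from h import *
print(readout.get_obs()['eef_pos'],move((0.5195,0.0229,0.20),np.radians(-92)))
E
```

```text
[ 0.55543524 -0.18155288  0.1984663 ] ([-42.8, -203.1, -2.1], [-0.0015, -0.0047, 1.5722])
```

Call:
servo_tool(
  series=[-43,-203,-2,0,0,1.572,0,-43,-203,-2,0,0,1.572,0,-43,-203,-2,0,0,1.572,0,-43,-203,-2,0,0,1.572,0,-43,-203,-2,0,0,1.572,0,-43,-203,-2,0,0,1.572,0,-43,-203,-2,0,0,1.572,0,-43,-203,-2,0,0,1.572,0,-43,-203,-2,0,0,1.572,0,-43,-203,-2,0,0,1.572,0,-43,-203,-2,0,0,1.572,0,-43,-203,-2,0,0,1.572,0,-43,-203,-2,0,0,1.572,0],
)

```text
t: 57.8
eef_pos: [0.5183, 0.0232, 0.1974]
orientation: [[-0.032, -0.999, -0.001], [-0.999, 0.032, 0.0], [-0.0, 0.001, -1.0]]
force: [0.3, -0.2, 0.5]
width: 0.502
```

```bash
python3 - <<'E'
from h import *
np.set_printoptions(suppress=True,precision=4)
f,g=look('29'); s=readout.get_obs();print(s['t'],s['eef_pos'])
b=cv2.imread('pics/t29.png'); cv2.imwrite('pics/q29.png',cv2.resize(b[188:264,356:432],None,fx=8,fy=8,interpolation=cv2.INTER_CUBIC)[:600])
print(move((0.5195,0.0229,0.075),np.radians(-92)))
a=cv2.imread('pics/s29.png'); cv2.imwrite('pics/v29.png',cv2.resize(a[225:300,320:420],None,fx=8,fy=8,interpolation=cv2.INTER_CUBIC))
E
```

```text
57.9 [0.5184 0.0232 0.1978]
([0.3, -1.2, 122.8], [0.0008, 0.0001, 0.0021])
```

View pics/q29.png

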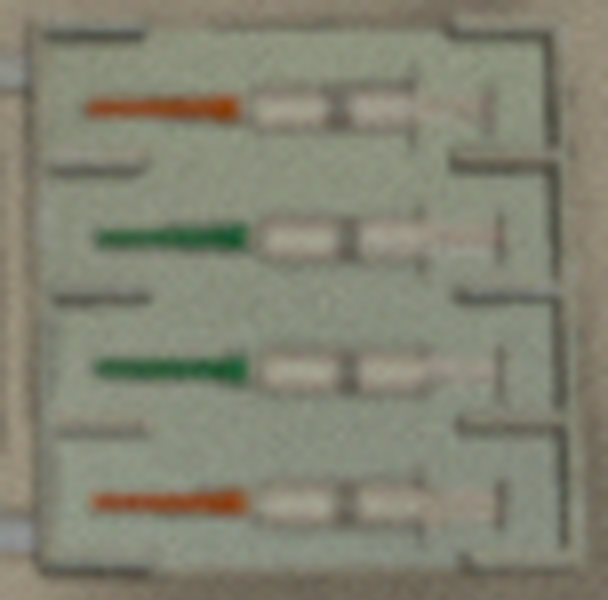

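View pics/v29.png

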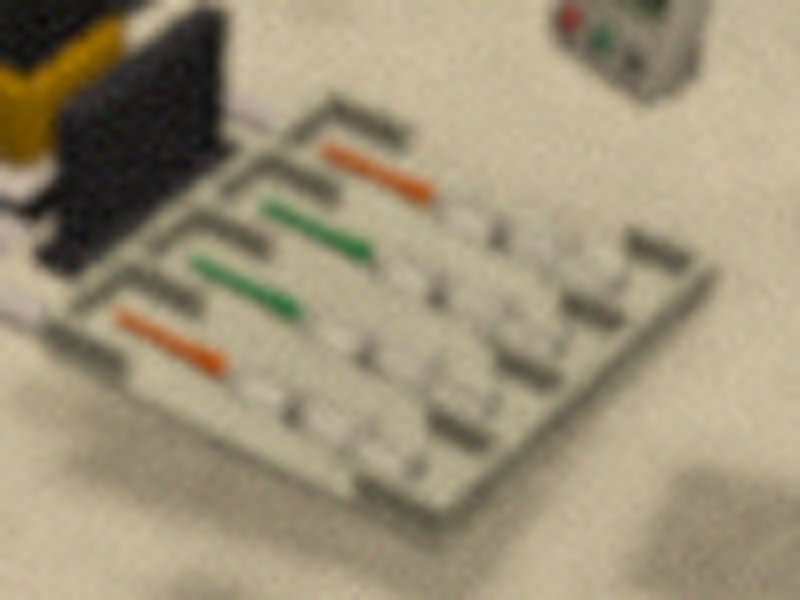

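Tray is perfect. Second reading, same way.

Call:
servo_tool(
  series=[0,-1,40,0,0,0.002,0,0,-1,80,0,0,0.002,0,0,-1,110,0,0,0.002,0,0,-1,122.5,0,0,0.002,0,0,-1,122.5,0,0,0.002,0.3,0,-1,122.5,0,0,0.002,0.5,0,-1,122.5,0,0,0.002,0.62,0,-1,122.5,0,0,0.002,0.62,0,-1,122.5,0,0,0.002,0.62],
)

```text
t: 58.8
eef_pos: [0.5199, 0.0231, 0.0765]
orientation: [[-0.037, -0.999, 0.001], [-0.999, 0.037, -0.0], [0.0, -0.001, -1.0]]
force: [0.4, -1.0, 0.2]
width: 0.19
```

```bash
python3 - <<'E'
from h import *
s=readout.get_obs();print(s['t'],s['eef_pos'],s['width'],s['force'])
p=np.array([.5206,.0701]); print(move((*p,.0753),np.radians(-92)))
E
```

```text
58.8 [0.51989111 0.02311737 0.0765442 ] 0.19003674542781174 [ 0.40037524 -0.97054298  0.21615652]
([-47.0, 1.0, 1.2], [-0.0014, -0.0002, -0.0017])
```

Call:
servo_tool(
  series=[-3,0,0,0,0,0,0.62,-8,0,0,0,0,0,0.62,-13,0,0,0,0,0,0.62,-18,0,0,0,0,0,0.62,-23,0,0,0,0,0,0.62,-28,0,0,0,0,0,0.62,-33,0,0,0,0,0,0.62,-38,0,0,0,0,0,0.62,-42,0,0,0,0,0,0.62,-45,0,0,0,0,0,0.62,-46.5,0,0,0,0,0,0.62,-46.8,0,0,0,0,0,0.62,-46.8,0,0,0,0,0,0.62],
)

```text
t: 60.1
eef_pos: [0.5212, 0.0702, 0.0758]
orientation: [[-0.036, -0.999, -0.0], [-0.999, 0.036, -0.0], [0.0, 0.0, -1.0]]
force: [-0.7, -4.8, 3.8]
width: 0.19
```

```bash
python3 - <<'E'
from h import *
f=grab('scene','s30.png')
s=readout.get_obs();print(s['t'],s['eef_pos'],s['width'],s['force'])
c=cv2.imread('pics/s30.png'); cv2.imwrite('pics/z30.png',cv2.resize(c[205:275,255:355],None,fx=8,fy=8,interpolation=cv2.INTER_CUBIC))
a=cv2.imread('pics/z27.png',0); b=cv2.imread('pics/z30.png',0)
for nm,(r0,r1,c0,c1) in dict(corner=(200,340,500,572),pointer=(345,410,500,560)).items():
    t=a[r0:r1,c0:c1]; m=cv2.matchTemplate(b[:, :560],t,cv2.TM_CCOEFF_NORMED); _,q,_,p=cv2.minMaxLoc(m)
    print(nm,q,(p[0]-c0)/8,(p[1]-r0)/8)
E
```

```text
60.15 [0.52121359 0.07013431 0.07580237] 0.18766335743589377 [-1.3009547  -5.13557866  2.87154575]
corner 0.9824075698852539 -12.125 -5.75
pointer 0.9522731900215149 -12.125 -5.875
```

View pics/z30.png

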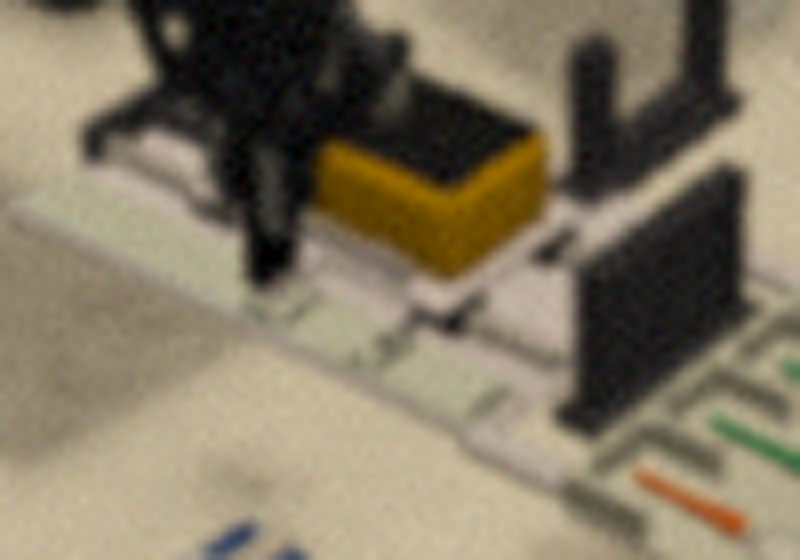

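The pointer is on the one-dot line (45 mm within ~0.3 mm). Hold.

Call:
servo_tool(
  series=[0,0,0,0,0,0,0.62,0,0,0,0,0,0,0.62,0,0,0,0,0,0,0.62,0,0,0,0,0,0,0.62,0,0,0,0,0,0,0.62,0,0,0,0,0,0,0.62,0,0,0,0,0,0,0.62,0,0,0,0,0,0,0.62,0,0,0,0,0,0,0.62,0,0,0,0,0,0,0.62,0,0,0,0,0,0,0.62,0,0,0,0,0,0,0.62,0,0,0,0,0,0,0.62,0,0,0,0,0,0,0.62,0,0,0,0,0,0,0.62,0,0,0,0,0,0,0.62,0,0,0,0,0,0,0.62,0,0,0,0,0,0,0.62,0,0,0,0,0,0,0.62,0,0,0,0,0,0,0.62],
)

```text
t: 62.15
eef_pos: [0.5212, 0.0701, 0.0758]
orientation: [[-0.036, -0.999, -0.0], [-0.999, 0.036, -0.0], [0.0, 0.0, -1.0]]
force: [-0.5, -5.7, 3.2]
width: 0.192
```

Call:
servo_tool(
  series=[0,0,0,0,0,0,0.62,0,0,0,0,0,0,0.62,0,0,0,0,0,0,0.62,0,0,0,0,0,0,0.62,0,0,0,0,0,0,0.62,0,0,0,0,0,0,0.62,0,0,0,0,0,0,0.62,0,0,0,0,0,0,0.62,0,0,0,0,0,0,0.62,0,0,0,0,0,0,0.62,0,0,0,0,0,0,0.62,0,0,0,0,0,0,0.62,0,0,0,0,0,0,0.62,0,0,0,0,0,0,0.62,0,0,0,0,0,0,0.62,0,0,0,0,0,0,0.62,0,0,0,0,0,0,0.62,0,0,0,0,0,0,0.62,0,0,0,0,0,0,0.62,0,0,0,0,0,0,0.62],
)

```text
t: 64.15
eef_pos: [0.5212, 0.0701, 0.0758]
orientation: [[-0.036, -0.999, -0.0], [-0.999, 0.036, -0.0], [0.0, 0.0, -1.0]]
force: [-0.5, -5.4, 3.9]
width: 0.189
```

Call:
servo_tool(
  series=[0,0,0,0,0,0,0.62,0,0,0,0,0,0,0.62,0,0,0,0,0,0,0.62,0,0,0,0,0,0,0.62,0,0,0,0,0,0,0.62,0,0,0,0,0,0,0.62,0,0,0,0,0,0,0.62,0,0,0,0,0,0,0.62,0,0,0,0,0,0,0.62,0,0,0,0,0,0,0.62,0,0,0,0,0,0,0.62,0,0,0,0,0,0,0.62,0,0,0,0,0,0,0.62,0,0,0,0,0,0,0.62,0,0,0,0,0,0,0.62,0,0,0,0,0,0,0.62,0,0,0,0,0,0,0.62,0,0,0,0,0,0,0.62,0,0,0,0,0,0,0.62,0,0,0,0,0,0,0.62],
)

```text
t: 66.15
eef_pos: [0.5212, 0.0701, 0.0758]
orientation: [[-0.037, -0.999, -0.0], [-0.999, 0.037, -0.0], [0.0, 0.0, -1.0]]
force: [-1.2, -5.0, 3.6]
width: 0.189
```

Call:
servo_tool(
  series=[0,0,0,0,0,0,0.62,0,0,0,0,0,0,0.62,0,0,0,0,0,0,0.62,0,0,0,0,0,0,0.62,0,0,0,0,0,0,0.62,0,0,0,0,0,0,0.62],
)

```text
t: 66.75
eef_pos: [0.5212, 0.0701, 0.0758]
orientation: [[-0.037, -0.999, -0.0], [-0.999, 0.037, -0.0], [0.0, 0.0, -1.0]]
force: [-1.2, -4.8, 4.0]
width: 0.194
```

Call:
servo_tool(
  series=[5,0,0,0,0,0,0.62,10,0,0,0,0,0,0.62,16,0,0,0,0,0,0.62,22,0,0,0,0,0,0.62,28,0,0,0,0,0,0.62,34,0,0,0,0,0,0.62,40,0,0,0,0,0,0.62,45,0,0,0,0,0,0.62,47,0,0,0,0,0,0.62,47,0,0,0,0,0,0.3,47,0,0,0,0,0,0,47,0,0,0,0,0,0,47,0,-20,0,0,0,0,47,0,-60,0,0,0,0,47,0,-105,0,0,0,0,47,0,-125,0,0,0,0,47,0,-125,0,0,0,0,47,0,-125,0,0,0,0,47,0,-125,0,0,0,0],
)

```text
t: 68.65
eef_pos: [0.5189, 0.0231, 0.1993]
orientation: [[-0.037, -0.999, -0.003], [-0.999, 0.037, 0.0], [-0.0, 0.003, -1.0]]
force: [0.9, 0.9, -0.2]
width: 0.499
```

```bash
python3 - <<'E'
from h import *
f,g=look('31'); s=readout.get_obs();print(s['t'],s['eef_pos'],s['force'])
a=cv2.imread('pics/s31.png'); b=cv2.imread('pics/s27.png')
print('home diff',np.abs(a[225:262,270:330].astype(int)-b[225:262,270:330]).mean())
cv2.imwrite('pics/v31.png',cv2.resize(a[200:310,270:430],None,fx=5,fy=5,interpolation=cv2.INTER_CUBIC))
E
```

```text
68.75 [0.51912675 0.02303636 0.19953762] [-0.18586314  0.45165231  0.33687787]
home diff 3.2635135135135136
```

View pics/v31.png

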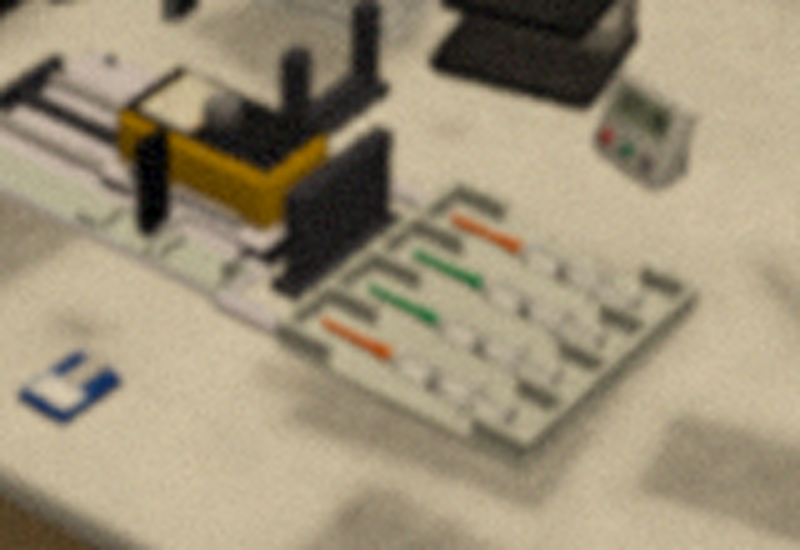

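View pics/t31.png

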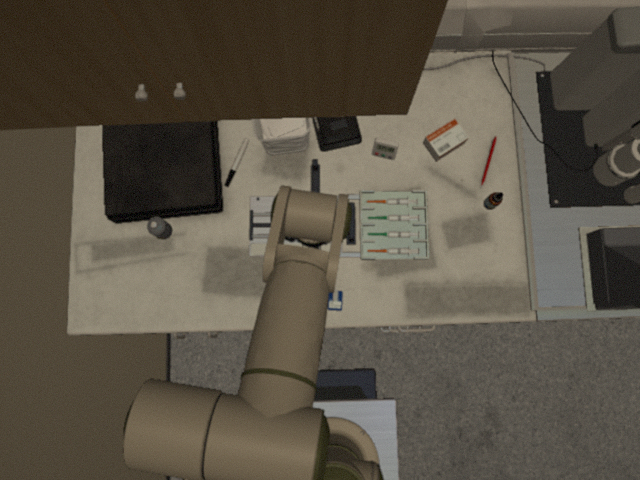

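The slide is home, all four syringes lie in their lanes with caps towards the meter, the bystanders are where they were, and the gripper is clear.

```bash
python3 -c "
from cell import bot
print(bot.finish_job())"
```

```text
the job is handed in; nothing more can be done
None
```

The job is done and handed in at about 69 s. No verdict was reported.

- **Which line:** depth in the top camera showed the closed insert in the gap (solid at 72 mm right across) and the forked one parked behind the rail. Both readings were therefore taken on the one-dot line.
- **Readings:** I took one with the tray empty and one with it full. Each was held for about 6.6 s with no movement. In the scene picture the slide had moved 45 mm in both, to about 0.5 mm. Afterwards I eased the slide home, and the picture matches the one taken before pulling.
- **Syringes:** four were present. The last pictures show each one flat in its own lane, caps towards the meter, with no change to the pot, badge or dropper.

**What went wrong on the way:**
- One placed syringe was knocked against a divider while the arm was away.
- My first try at regrasping it was blocked. A finger pressed on something with about 21 N before I backed off, and I could not tell what it touched.
- I then pressed on the barrel with up to about 15 N and dragged the syringe back. Its plunger end was close to the end wall, so I gripped it and moved it 6 mm along the lane.

No check failed at the end. The top view of the pointer was hidden by the arm during both holds, so its position rests on the scene camera and the measured arm travel.

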